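# Put the mixed-up clamping parts back in their trays

### The job

The clamping parts are mixed up: put the step block, the strap clamp, the clamp knob and the slot stop each in the tray that carries its sample on the ledge, resting the right way up, as they stand now, in the middle of the tray. Two of them lie in each other's trays, so park one in a free spot meanwhile. The slot stop is still in the T-slot rail: slide it along to the open end and lift it out there.

Things in the scene. Friction and masses are not known exactly. Their poses are not given: they have to be found in the camera images.
- step_block: Loose dark steel step block, a little staircase of four steps: 48 mm long (x), 30 mm wide (y), the steps 12 mm long and 10, 20, 30 and 40 mm high, rising towards +x. Grip it across its 30 mm width. Origin: centre of its underside, z up. At the start it lies in another part's tray.
- strap_clamp: Loose bright steel strap clamp, a flat bar 76 mm long (x), 26 mm wide (y) and 22 mm high with a 36 x 12 mm slot through its middle from top to bottom. Grip it across its 26 mm width. Origin: centre of its underside, z up. At the start it lies in another part's tray.
- clamp_knob: Loose black plastic round clamp knob, 46 mm in diameter and 26 mm high, standing with its steel stud (10 mm diameter) upward, stud top at 50 mm. Grip it across the 46 mm knob. Origin: centre of its underside, z up. At the start it lies in another part's tray.
- slot_stop: Loose slot stop: steel foot 36 (x) x 30 (y) x 8 mm, neck 24 x 12 mm, and from 22 to 60 mm height an aluminium head 34 (x) x 24 (y) mm. Grip it across the 24 mm. Origin: centre of its underside, z up. It starts upright in the T-slot rail, x along the rail, underside 6 mm above the bench, head 3 mm above the rail's top; it slides freely with 3 mm play to each side.
- tray_block: Fixed grey tray, home of the part whose sample it carries: a step block (dark staircase). 110 x 110 mm, floor 3 mm and lip top 8 mm above the bench, lip 3 mm thick. Origin: under the tray's middle, at bench height. On its +x side (away from the robot, x = 55 to 115 mm) a wooden ledge 10 mm high bears the fixed full-size sample, centred at x = 85 mm. The trays change places between starts.
- tray_clamp: Fixed grey tray, home of the part whose sample it carries: a strap clamp (bright slotted bar). 110 x 110 mm, floor 3 mm and lip top 8 mm above the bench, lip 3 mm thick. Origin: under the tray's middle, at bench height. On its +x side (away from the robot, x = 55 to 115 mm) a wooden ledge 10 mm high bears the fixed full-size sample, centred at x = 85 mm. The trays change places between starts.
- tray_knob: Fixed grey tray, home of the part whose sample it carries: a clamp knob (black, round, stud upward). 110 x 110 mm, floor 3 mm and lip top 8 mm above the bench, lip 3 mm thick. Origin: under the tray's middle, at bench height. On its +x side (away from the robot, x = 55 to 115 mm) a wooden ledge 10 mm high bears the fixed full-size sample, centred at x = 85 mm. The trays change places between starts.
- tray_stop: Fixed grey tray, home of the part whose sample it carries: a slot stop (block on a T foot). 110 x 110 mm, floor 3 mm and lip top 8 mm above the bench, lip 3 mm thick. Origin: under the tray's middle, at bench height. On its +x side (away from the robot, x = 55 to 115 mm) a wooden ledge 10 mm high bears the fixed full-size sample, centred at x = 85 mm. The trays change places between starts.
- rail: Fixed aluminium T-slot rail, 220 mm long (x), 66 mm wide, 25 mm high. Origin: under its middle, at bench height. Black plate closes the -x end; the +x end (x = 110 mm) is open. Slot floor 6 mm above the bench; slot 36 mm wide inside, 18 mm between the lips. The stop lifts out only with its whole foot past the open end (its centre at x = 130 mm or more); bench clear for 60 mm beyond.
Not all that is in view belongs to the job. Leave any blue look-alike of the slot_stop alone.

How it is judged:
By the outcome, as a careful person would: the job done as asked, in the order asked, and still so for the second after the job is handed in, with the robot touching nothing.
It also fails if it takes over 144 s, if anything falls off the work surface, if the arm or the gripper's body presses on something with over 40 N, if the wrist force passes 120 N, or if a joint passes its speed limit or range.

### The arm

A 6-joint arm with a two-finger parallel gripper is mounted at the origin on the work surface. World frame = base frame: x ahead of the robot, y to its left, z up, the work surface at z = 0. Lengths are in m, angles in rad, forces in N, time in s.
With the tool pointing down it reaches from about 0.35 to 0.775 m from the base axis. Payload 7.3 kg.
Tool frame: the origin (TCP) lies midway between the tips of the shut fingers; the grasp point (between the pads) lies 19 mm behind it; x points along the fingers, z is the direction in which the jaws open and shut, and the axes are right-handed (so a half turn about x gives the same grasp; the last joint's range is limited). The gripper opens to 92 mm and grips with 3 to 60 N. Pads are 19 mm wide; open, the fingers measure 130 mm over their backs; the gripper's body (75 mm by 190 mm) begins 47 mm behind the grasp point.
Start: joints at [-1.327, 0.342, 1.524, -0, 1.275, -0.146], TCP at [0.2, -0.486, 0.227] pointing down, gripper open.
Joint ranges: [-2.53, 2.53], [-0.77, 2.02], [0.04, 2.7], [-1, 4.14], [0.28, 2.66], [-3.11, 3.11]. Speed limits (rad/s): [2.57, 2.57, 3.14, 3.14, 3.14, 3.14].

### API

Orientations are given as [roll, pitch, yaw] about the fixed x, y, z axes, in that order (R = Rz(yaw) Ry(pitch) Rx(roll)).
In Python, from cell import observe, cams, robot gives the robot as it stands.
- The arm moves only by the tool jog_arm, never from a script. Its argument "plan" is one flat list of numbers, 7 for each row, row after row: the turn, a rotation vector about the tool's x, y, z in degrees, then the shift along the tool's x, y, z in cm, then the opening, from -1 (shut) to 1 (fully open). In form: [ax, ay, az, x, y, z, jaw, ax, ay, az, x, y, z, jaw, ...]. A call has 1 to 10 rows; each row is the pose to reach, as a shift and turn from the pose commanded when the call began, along the tool's axes at that moment; what a row does not reach only later rows make up. A row lasts 1/10 s, in which the tool goes at most 50 mm and 8.59 degrees, less where a joint would pass 70% of its speed; a pose out of reach is approached as far as the arm can. A call with a gripper value outside its range is refused whole. The fingers move at their own pace and stop on an object; "newtons" is the grip in N (left out, the last holds). Time passes only in rows, so rows that repeat a pose let the fingers close. It gives the time, the measured TCP pose, the force and the opening at its end, in the units of the state.
- observe(): the state, without advancing time (a new reading comes with each control period).
- cams.read_camera(name): name is "side" or "top" or "wrist"; returns a dict with "image" (480x640x3 uint8, red, green, blue), "fov_y" (degrees; the focal length in pixels is half the picture's height over the tangent of half this angle, whatever the lens; pixels are square), "cx", "cy" (the principal point, pixels), "k1" (the pictures are not rectified: a ray, as slopes to the right and down, at radius r is drawn at 1 + k1 r^2 times it, then the intrinsics apply), "T" (4x4, takes a point from camera to world coordinates). Camera axes: x right, y down, z forward; pixel columns grow to the right and rows downward; lengths in m; the calibration is good to about 2 mm. A picture is of the moment at which its call begins. There is no depth.
- robot.hand_in(): hands the job in, once; it reports no verdict.
The state is a dict: "time": time; "qpos": joint angles; "qvel": joint speeds; "joint_efforts": joint torques, N m; "tool_pos": TCP position; "tool_rot": TCP orientation; "contact_force": force on the tool from outside, world axes, zero at the start; "torque": the same for the moment, N m; "opening": finger opening in m.
Only numpy, scipy, OpenCV 4.12 (cv2) and the standard library are available. Lean on these libraries where they do the work, as an engineer would, in place of code of your own. Each camera call takes 0.05 s, during which the arm holds its last target.

## Working session

There is one attempt and no reset: what is moved stays moved. The work goes in short steps, Python scripts to look and compute and a tool call to move; the robot and the scene stay as the last step left them, time stands still between calls to the robot, and variables do not carry over. Pictures are saved under pics/ and viewed, and the job is handed in when it is done.

Besides the shell and the picture viewer there is one more tool, called as name(argument=value, ...), one argument or row to a line, values as JSON. jog_arm: Moves the arm, as the interface text tells. Its arguments: {"type":"object","properties":{"plan":{"type":"array"},"newtons":{"type":"number"}},"required":["plan"]}

```bash
ls; mkdir -p pics; python3 - <<'E'
from cell import observe,cams,robot
import cv2,numpy as np
s=observe();print(s)
for n in("side","top","wrist"):
    d=cams.read_camera(n);cv2.imwrite(f"pics/{n}0.png",d["image"][:,:,::-1]);print(n,d["fov_y"],d["cx"],d["cy"],d["k1"],d["T"].tolist())
E
```

```text
pics
{'time': 0.0, 'qpos': array([-1.32701627e+00,  3.42755921e-01,  1.52501628e+00,  7.51631932e-06,
        1.27540403e+00, -1.46016544e-01]), 'qvel': array([ 1.80850471e-03,  4.97718575e-05,  2.55321875e-04, -3.88441737e-04,
        3.79326544e-04,  5.82088386e-04]), 'joint_efforts': array([ 1.71537460e-03, -4.31239343e+01, -2.44223446e+01,  7.21461629e-02,
        5.58827771e-02, -1.23492800e-04]), 'tool_pos': array([ 0.19941519, -0.48521114,  0.22602799]), 'tool_rot': array([2.99103751, 1.56921273, 1.81003559]), 'contact_force': array([0.27249759, 0.01342713, 0.09224149]), 'torque': array([ 0.03994301,  0.02942646, -0.06972023]), 'opening': 0.09172655015034108}
side 47.858437795957116 316.07699253116186 232.43404438531385 -0.022983452824808685 [[-0.7694038699227337, -0.3613388912996947, 0.5267370222247798, -0.013613657005171576], [-0.6387596252680405, 0.4377639155360002, -0.6327312979314537, 0.6414941024978174], [-0.0019560356217245864, -0.8232842521807986, -0.5676259455272895, 0.6178393054279674], [0.0, 0.0, 0.0, 1.0]]
top 51.327650337958275 315.96369910884175 243.24535660349252 -0.017381271312505036 [[-0.011772189241879812, -0.9946711401648866, 0.1024243061169487, 0.4181120102434001], [-0.9996958835121088, 0.01392728303848047, 0.020351198394955028, -0.005826102628880912], [-0.021669242012542434, -0.10215357903789325, -0.9945325988826867, 1.0895894623658045], [0.0, 0.0, 0.0, 1.0]]
wrist 70.1746727480201 314.8632059185617 234.23663154532377 -0.04475467945454029 [[0.381141671077405, -0.8798184747097292, -0.2839902782275611, 0.2770116242762328], [-0.9245152657848243, -0.36324440241839207, -0.11543408267283825, -0.45459408111454236], [-0.0015968403606699503, 0.306550086725073, -0.9518531895359239, 0.38437407828072895], [0.0, 0.0, 0.0, 1.0]]
```

View pics/top0.png

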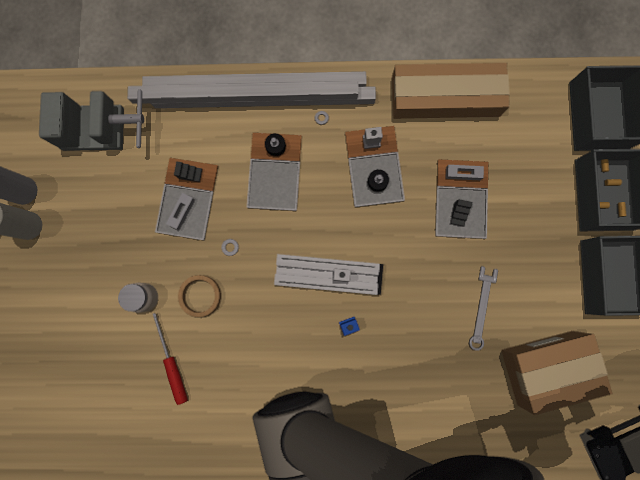

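View pics/side0.png

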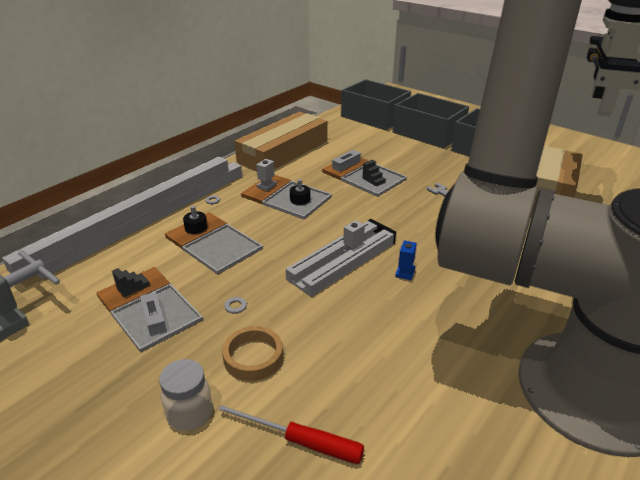

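View pics/wrist0.png

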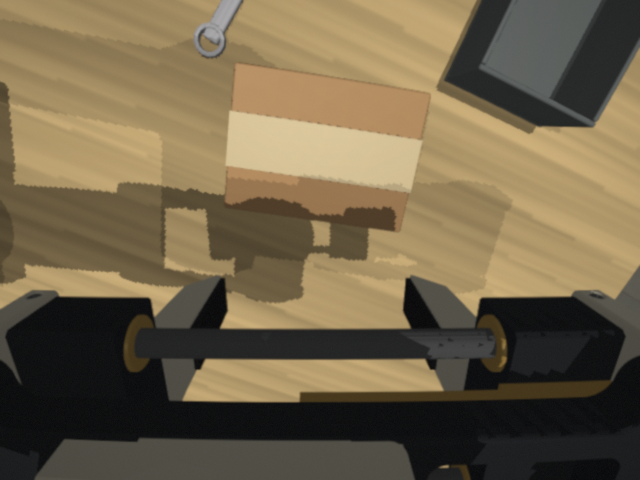

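The top picture shows the trays from left to right:
- tray_block at (185,212), holding the strap clamp
- tray_knob at (273,185), empty
- tray_stop at (377,180), holding the knob
- tray_clamp at (462,213), holding the step block

The rail is at (330,278) with its black plate on the right, so the open end is on the left (+y). The grey slot stop is in the rail at (342,274). The blue look-alike at (349,326) is to be left alone. I'll enlarge the crops to measure.

```bash
cat > h.py <<'E'
from cell import observe,cams,robot
import cv2,numpy as np
from scipy.spatial.transform import Rotation as R
def K(d):
    f=240/np.tan(np.radians(d["fov_y"]/2)); return np.array([[f,0,d["cx"]],[0,f,d["cy"]],[0,0,1.]]),np.array([d["k1"],0,0,0.])
def p2w(d,px,z):
    k,dist=K(d); px=np.atleast_2d(np.array(px,float)); u=cv2.undistortPoints(px[:,None,:],k,dist)[:,0]
    T=np.array(d["T"]); r=np.c_[u,np.ones(len(u))]@T[:3,:3].T; s=(z-T[2,3])/r[:,2]
    return T[:3,3]+r*s[:,None]
def w2p(d,P):
    k,dist=K(d);T=np.array(d["T"]);Ti=np.linalg.inv(T); P=np.atleast_2d(np.array(P,float))
    return cv2.projectPoints(P,cv2.Rodrigues(Ti[:3,:3])[0],Ti[:3,3],k,dist)[0][:,0]
def crop(d,name,x0,y0,w,h,s):
    im=cv2.resize(d["image"][y0:y0+h,x0:x0+w,::-1],None,fx=s,fy=s,interpolation=cv2.INTER_CUBIC)
    cv2.imwrite(f"pics/{name}.png",im)
def box(o,yaw,pts):
    o=np.array(o,float); return o+np.array(pts,float)@R.from_euler('z',yaw).as_matrix().T
E
python3 - <<'E'
from h import *
d=cams.read_camera("top")
crop(d,"tL",150,120,160,120,5);crop(d,"tR",340,120,160,120,5);crop(d,"tRail",260,235,160,120,5)
E
```

```text
(no output)
```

View pics/tL.png

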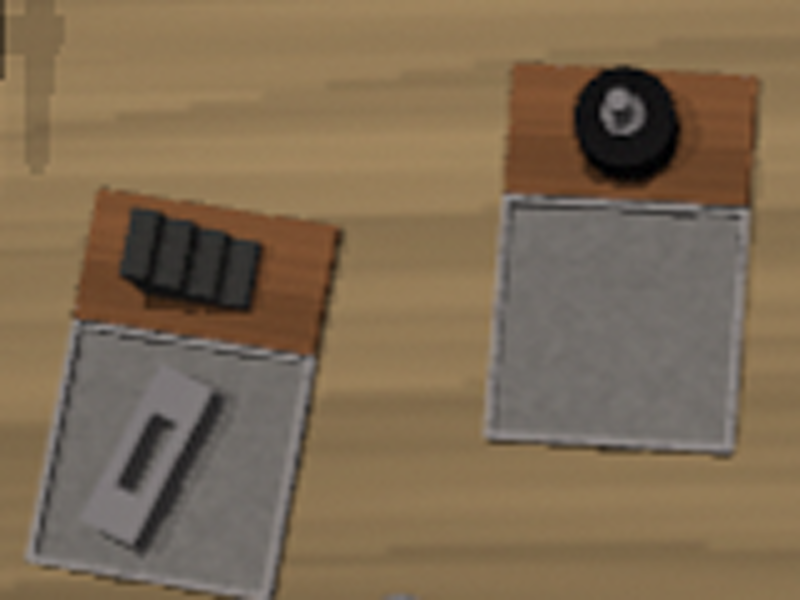

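View pics/tR.png

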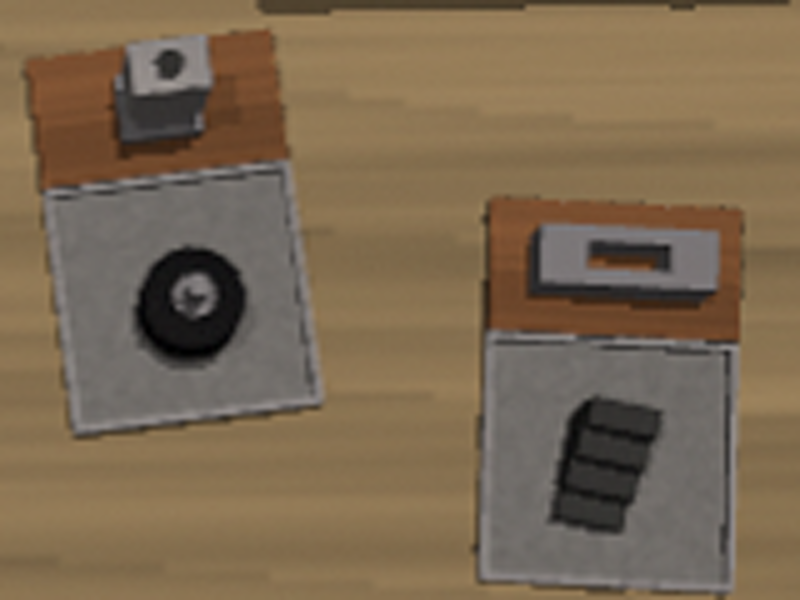

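View pics/tRail.png

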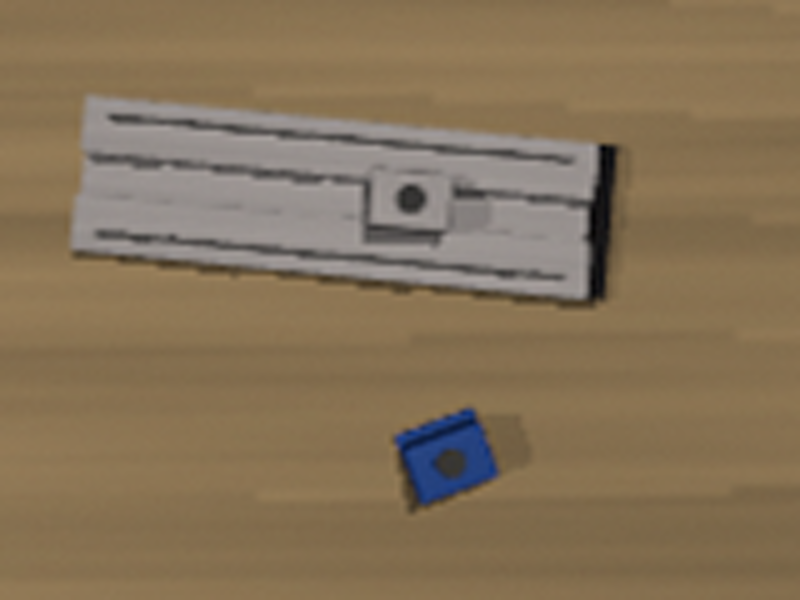

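```bash
python3 - <<'E'
from h import *
d=cams.read_camera("top")
crop(d,"zc",160,185,40,50,12);crop(d,"zb",445,195,32,36,15);crop(d,"zk",362,164,32,36,15); crop(d,"zs",325,262,32,28,18)
ims=[cv2.imread(f"pics/{n}.png") for n in("zc","zb","zk","zs")]
h=max(i.shape[0] for i in ims)
# montage 2x2
def pad(i):return cv2.copyMakeBorder(i[:600,:600],0,600-i[:600].shape[0],0,600-i.shape[1] if i.shape[1]<600 else 0,cv2.BORDER_CONSTANT)
a=[pad(i) for i in ims]
cv2.imwrite("pics/m1.png",np.hstack(ims[0:1]+[pad(ims[1])[:,:320*1] ] ) if 0 else a[0][:, :480]);
cv2.imwrite("pics/zzs.png",np.hstack([ims[1],np.zeros((540,10,3),np.uint8)]) )
E
```

```text
(no output)
```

View pics/zc.png

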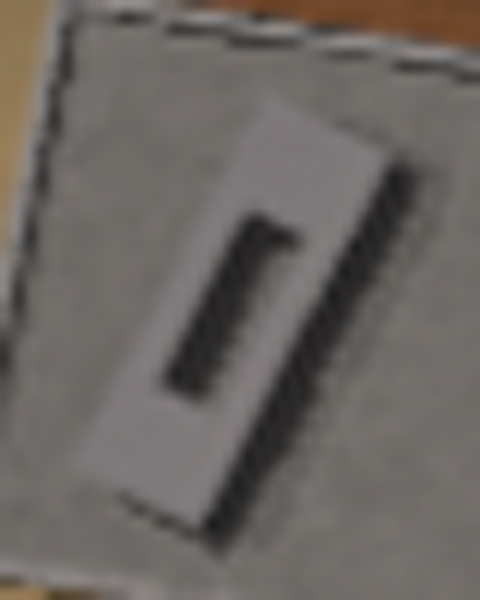

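View pics/zb.png

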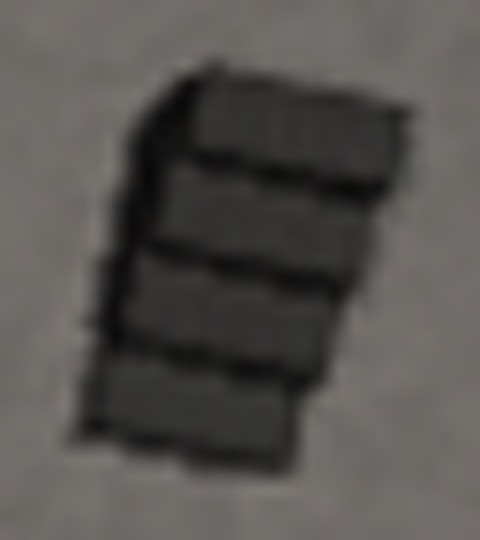

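View pics/zk.png

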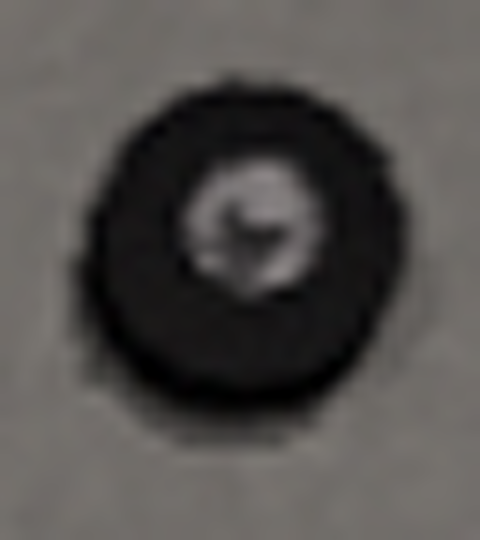

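View pics/zs.png

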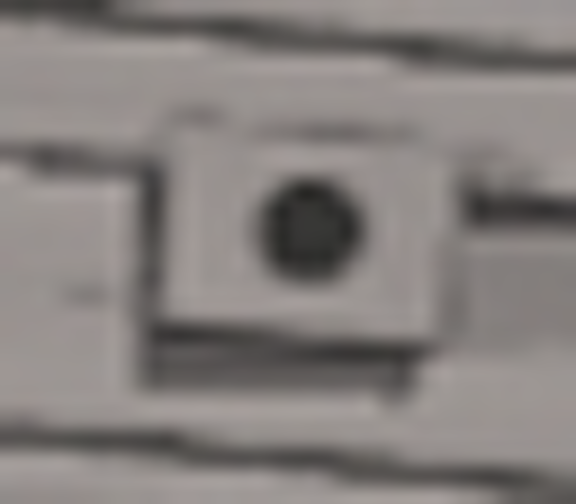

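```bash
cat > fit.py <<'E'
from h import *
from scipy.optimize import least_squares
def fitpose(d,px,loc,x0,z0=0):
    px=np.array(px,float)
    f=lambda v:(w2p(d,box([v[0],v[1],z0],v[2],loc))-px).ravel()
    r=least_squares(f,x0); return r.x,np.sqrt(np.mean(r.fun**2))
E
python3 - <<'E'
from fit import *
d=cams.read_camera("top")
cv=lambda p,o,s:(np.array(p,float)+.5)/s+np.array(o)-.5
h=.055
sq=[[h,h,.008],[h,-h,.008],[-h,-h,.008],[-h,h,.008]]
for n,p,o in [("block",[(75,322),(315,355),(270,598),(30,560)],(150,120)),("knob",[(507,195),(750,207),(735,455),(488,438)],(150,120)),
 ("stop",[(45,190),(288,162),(322,403),(75,435)],(340,120)),("clamp",[(488,333),(738,345),(733,590),(480,580)],(340,120))]:
    c=cv(p,o,5);x0=[*p2w(d,c,.008).mean(0)[:2],0.]
    print("tray",n,fitpose(d,c,sq,x0))
c=cv([(268,95),(388,155),(205,530),(80,462)],(160,185),12)
print("clamp",fitpose(d,c,[[.038,.013,.022],[.038,-.013,.022],[-.038,-.013,.022],[-.038,.013,.022]],[.5,.25,-.4],.003))
c=cv([(205,65),(410,108),(295,425),(95,428)][:2]+[(298,470),(75,435),(378,190),(298,385)],(445,195),15)
print("block",fitpose(d,c,[[.024,.015,.040],[.024,-.015,.040],[-.024,-.015,.0],[-.024,.015,.0],[.012,-.015,.04],[-.012,-.015,.02]],[.5,-.2,-.2],.003))
print("knob",p2w(d,cv([(250,236)],(362,164),15),.029),"stud",p2w(d,cv([(253,228)],(362,164),15),.053))
print("stop hole",p2w(d,cv([(308,228)],(325,262),18),.066))
# rail: top face corners z=.025 ; open end left
c=cv([(85,95),(73,250),(600,145),(590,300)],(260,235),5)
w=p2w(d,c,.025);print("rail",w, np.linalg.norm(w[0]-w[2]),np.linalg.norm(w[0]-w[1]))
for a,b in((2,0),(3,1)):
    v=w[b]-w[a];print(np.degrees(np.arctan2(v[1],v[0])))
E
```

```text
tray block (array([ 0.60465103,  0.30668766, -0.16602416]), np.float64(0.34673460494877834))
tray knob (array([ 0.66188736,  0.10843071, -0.07401606]), np.float64(0.2741924206215813))
tray stop (array([ 0.66992317, -0.1177547 ,  0.1059451 ]), np.float64(0.26683963744676026))
tray clamp (array([ 0.59385464, -0.30204262, -0.06370028]), np.float64(0.27249316243488514))
clamp (array([ 0.60375328,  0.31252982, -0.45569763]), np.float64(0.26479620517242725))
block (array([ 0.58928254, -0.2950143 , -0.20655741]), np.float64(0.8176118663196729))
knob [[ 0.66428947 -0.12012989  0.029     ]] stud [[ 0.65985862 -0.11799317  0.053     ]]
stop hole [[ 0.45915968 -0.03665578  0.066     ]]
rail [[ 0.50663298  0.10056715  0.025     ]
 [ 0.44048082  0.10594309  0.025     ]
 [ 0.48229589 -0.11902334  0.025     ]
 [ 0.4166951  -0.11319469  0.025     ]] 0.22093500673208905 0.0663702409543807
83.67575151393211
83.80523586406186
```

```bash
cat > goal.py <<'E'
from h import *
def pose():
    s=observe(); return s["tool_pos"],R.from_euler('xyz',s["tool_rot"]),s
def jaw_rot(yaw): # tool x down, tool z heading yaw
    x=np.array([0,0,-1.]);z=np.array([np.cos(yaw),np.sin(yaw),0]);return R.from_matrix(np.c_[x,np.cross(z,x),z])
def goto(p,yawdeg,cur=None):
    P,Q,s=pose()
    G=jaw_rot(np.radians(yawdeg)); T=(Q.inv()*G).as_rotvec(degrees=True); S=Q.inv().apply(np.array(p)-P)*100
    z=Q.as_matrix()[:,2]
    print("t",round(s["time"],2),"pos",P.round(4),"heading",np.degrees(np.arctan2(z[1],z[0])).round(2),"xaxis",Q.as_matrix()[:,0].round(4),"q6",s["qpos"][5].round(3))
    print("  turn",T.round(2),"shift cm",S.round(2),"up=-x; F",s["contact_force"].round(1),"open",round(s["opening"],4))
E
python3 - <<'E'
from goal import *
P,Q,s=pose();print(Q.as_matrix().round(3))
goto((.597,-.2966,.15),90-11.83); goto((.597,-.2966,.15),-90-11.83)
E
```

```text
[[-0.     0.925  0.38 ]
 [ 0.     0.38  -0.925]
 [-1.     0.    -0.   ]]
t 0.3 pos [ 0.1995 -0.4855  0.2265] heading -67.66 xaxis [-1.e-04  4.e-04 -1.e+00] q6 -0.146
  turn [-1.4583e+02 -1.0000e-02 -3.0000e-02] shift cm [ 7.65 43.95 -2.36] up=-x; F [-0.4 -0.2 -0.3] open 0.092
t 0.3 pos [ 0.1995 -0.4855  0.2265] heading -67.66 xaxis [-1.e-04  4.e-04 -1.e+00] q6 -0.146
  turn [ 3.417e+01 -2.000e-02  1.000e-02] shift cm [ 7.65 43.95 -2.36] up=-x; F [-0.4 -0.2 -0.3] open 0.092
```

jog_arm(
  plan=[34.2,0,0,1,43.95,-2.36,1,34.2,0,0,1,43.95,-2.36,1,34.2,0,0,1,43.95,-2.36,1,34.2,0,0,1,43.95,-2.36,1,34.2,0,0,1,43.95,-2.36,0.3,34.2,0,0,1,43.95,-2.36,0.3,34.2,0,0,1,43.95,-2.36,0.3,34.2,0,0,1,43.95,-2.36,0.3,34.2,0,0,1,43.95,-2.36,0.3,34.2,0,0,4,43.95,-2.36,0.3],
  newtons=25,
)

```text
time: 1.3
tool_pos: [0.6031, -0.2945, 0.1899]
tool_rot: [1.362, 1.561, -0.411]
contact_force: [-1.1, -0.5, -0.2]
opening: 0.0601
```

```bash
python3 - <<'E'
from goal import *
goto((.597,-.2966,.010),-101.83)
d=cams.read_camera("wrist");cv2.imwrite("pics/w1.png",d["image"][:,:,::-1])
goto((.597,-.2966,.010),-101.83)
b=box([.5893,-.2950,.003],-.2066,[[.024,.015,.040],[.024,-.015,.040],[-.024,-.015,.0],[-.024,.015,.0]])
print(w2p(d,b).round(1))
E
```

```text
t 1.3 pos [ 0.6031 -0.2945  0.1899] heading -101.6 xaxis [ 0.0089 -0.0039 -1.    ] q6 1.204
  turn [ 0.23  0.11 -0.54] shift cm [17.98 -0.73  0.29] up=-x; F [-1.1 -0.5 -0.2] open 0.0601
t 1.35 pos [ 0.5995 -0.293   0.1813] heading -101.61 xaxis [-0.0029  0.0031 -1.    ] q6 1.203
  turn [ 0.22 -0.14  0.2 ] shift cm [17.13 -0.11  0.44] up=-x; F [-1.9  2.5 -5.4] open 0.0595
[[301.  209.7]
 [333.6 209.9]
 [330.6 245. ]
 [302.6 244.9]]
```

View pics/w1.png

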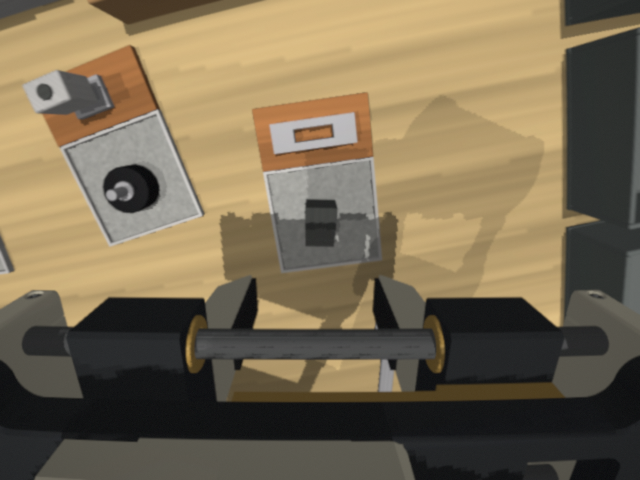

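```bash
python3 - <<'E'
from goal import *
for i in range(3):d=cams.read_camera("wrist")
goto((.597,-.2966,.010),-101.83)
crop(d,"w2",250,150,140,110,5)
b=box([.5893,-.2950,.003],-.2066,[[.024,.015,.040],[.024,-.015,.040],[-.024,-.015,.0],[-.024,.015,.0]])
print(((w2p(d,b)-[250,150])*5).round(1))
E
```

```text
t 1.5 pos [ 0.5962 -0.2968  0.1861] heading -101.85 xaxis [-2.5e-03  9.0e-04 -1.0e+00] q6 1.201
  turn [-0.02 -0.02  0.15] shift cm [17.61  0.12 -0.03] up=-x; F [-0.1 -0.5  0.5] open 0.0592
[[242.3 258.7]
 [410.2 259.1]
 [397.3 441. ]
 [254.2 440.6]]
```

View pics/w2.png

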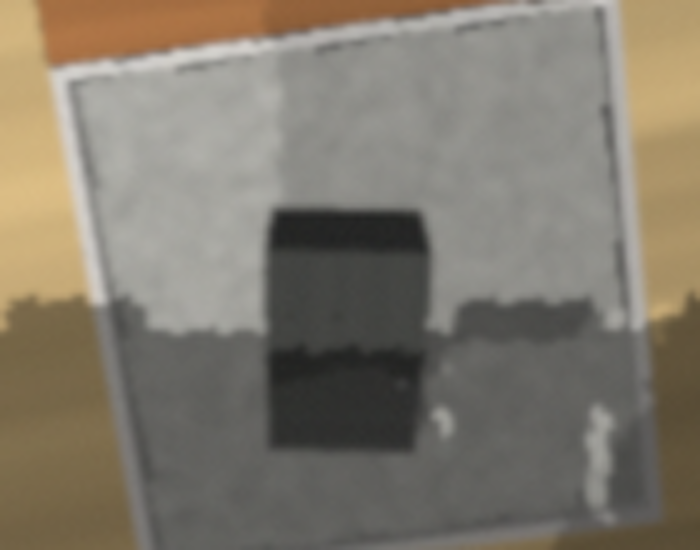

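```bash
python3 - <<'E'
from fit import *
d=cams.read_camera("wrist");h=.055
c=np.array([(58,72),(613,2)])/5+[250,150]
print(w2p(d,box([.5938,-.3020,0],-.0637,[[h,h,.008],[h,-h,.008]])).round(1),c)
cv=lambda p:(np.array(p,float)+.5)/5+[249.5,149.5]
pts=[(272,210),(422,210),(268,250),(430,250),(270,450),(413,450)]
loc=[[.024,.015,0],[.024,-.015,0],[.024,.015,.04],[.024,-.015,.04],[-.024,.015,0],[-.024,-.015,0]]
print(fitpose(d,cv(pts),loc,[.589,-.295,-.2],.003))
print(d["T"][:3,3])
E
```

```text
[[255.9 165.6]
 [368.5 149.2]] [[261.6 164.4]
 [372.6 150.4]]
(array([ 0.58941784, -0.29996294, -0.21848907]), np.float64(1.1254008020561053))
[ 0.67860971 -0.31484434  0.34413683]
```

jog_arm(
  plan=[0,0,0.15,5,0.1,0.2,0.3,0,0,0.15,10,0.1,0.2,0.3,0,0,0.15,14,0.1,0.2,0.3,0,0,0.15,16.5,0.1,0.2,0.3,0,0,0.15,17.6,0.1,0.2,0.3,0,0,0.15,17.6,0.1,0.2,0.3,0,0,0.15,17.6,0.1,0.2,-0.5,0,0,0.15,17.6,0.1,0.2,-0.5,0,0,0.15,17.6,0.1,0.2,-0.5,0,0,0.15,17.6,0.1,0.2,-0.5],
  newtons=25,
)

```text
time: 2.55
tool_pos: [0.5982, -0.2992, 0.0119]
tool_rot: [1.402, 1.566, -0.376]
contact_force: [0.7, -0.1, 0.0]
opening: 0.0322
```

```bash
python3 - <<'E'
from goal import *
goto((.46,-.23,.15),-90)
d=cams.read_camera("wrist");cv2.imwrite("pics/w3.png",d["image"][:,:,::-1])
goto((.46,-.23,.15),-90)
E
```

```text
t 2.55 pos [ 0.5982 -0.2992  0.0119] heading -101.86 xaxis [ 0.004  -0.0016 -1.    ] q6 1.198
  turn [-11.86   0.07  -0.24] shift cm [-13.88 -14.88  -3.92] up=-x; F [ 0.7 -0.1  0. ] open 0.0322
t 2.6 pos [ 0.5981 -0.2992  0.0117] heading -101.86 xaxis [ 0.0038 -0.0014 -1.    ] q6 1.198
  turn [-11.86   0.06  -0.22] shift cm [-13.89 -14.88  -3.92] up=-x; F [ 0.  -0.4  3.8] open 0.0298
```

View pics/w3.png

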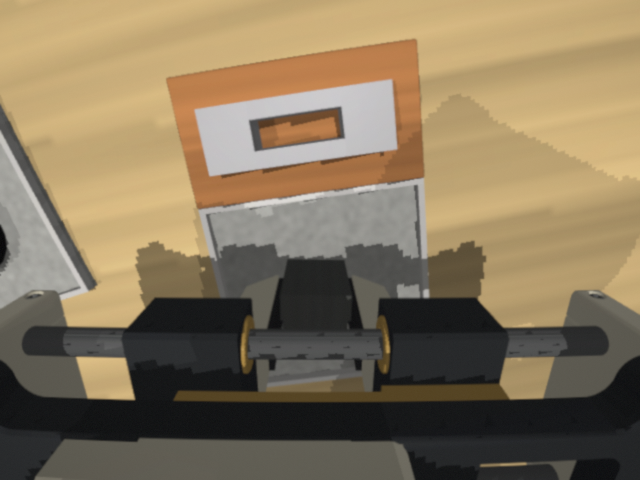

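jog_arm(
  plan=[0,0,0,-4,0,0,-0.5,0,0,0,-8,0,0,-0.5,0,0,0,-8,-5,-1.3,-0.5,0,0,0,-8,-9.5,-2.5,-0.5,0,0,0,-8,-13,-3.4,-0.5,0,0,0,-8,-14.9,-3.9,-0.5,0,0,0,-8,-14.9,-3.9,-0.5,0,0,0,-4,-14.9,-3.9,-0.5,0,0,0,-1,-14.9,-3.9,-0.5,0,0,0,0.1,-14.9,-3.9,-0.5],
)

```text
time: 3.6
tool_pos: [0.4594, -0.2296, 0.0073]
tool_rot: [-2.825, 1.569, 1.68]
contact_force: [-3.8, 8.2, 34.3]
opening: 0.03
```

```bash
python3 - <<'E'
from goal import *
goto((.46,-.23,.0095),-101.86)
E
```

```text
t 3.6 pos [ 0.4594 -0.2296  0.0073] heading -101.88 xaxis [-2.0e-04  1.6e-03 -1.0e+00] q6 1.163
  turn [-0.02 -0.09  0.03] shift cm [-0.22  0.07  0.02] up=-x; F [-3.8  8.2 34.3] open 0.03
```

jog_arm(
  plan=[0,0,0,-0.2,0,0,0.3,0,0,0,-0.2,0,0,0.3,0,0,0,-0.2,0,0,0.3,0,0,0,-3,0,0,0.3,0,0,0,-8,0,0,0.3,0,0,0,-13,0,0,0.3,0,0,0,-15,0,0,0.3],
)

```text
time: 4.3
tool_pos: [0.4615, -0.2315, 0.1652]
tool_rot: [1.246, 1.559, -0.532]
contact_force: [0.2, -0.1, -0.4]
opening: 0.0596
```

```bash
python3 - <<'E'
from goal import *
goto((.604,.312,.16),-116.1)
d=cams.read_camera("top");cv2.imwrite("pics/t2.png",d["image"][:,:,::-1])
d=cams.read_camera("side");cv2.imwrite("pics/s2.png",d["image"][:,:,::-1])
goto((.604,.312,.16),-116.1)
E
```

```text
t 4.3 pos [ 0.4615 -0.2315  0.1652] heading -101.86 xaxis [ 0.0103 -0.0061 -0.9999] q6 1.163
  turn [14.24  0.14 -0.68] shift cm [  0.34   2.76 -56.12] up=-x; F [ 0.2 -0.1 -0.4] open 0.0596
t 4.4 pos [ 0.4615 -0.2315  0.164 ] heading -101.86 xaxis [ 0.0103 -0.0062 -0.9999] q6 1.163
  turn [14.24  0.14 -0.68] shift cm [  0.21   2.77 -56.11] up=-x; F [-0.7  0.2  0.3] open 0.0597
```

View pics/t2.png

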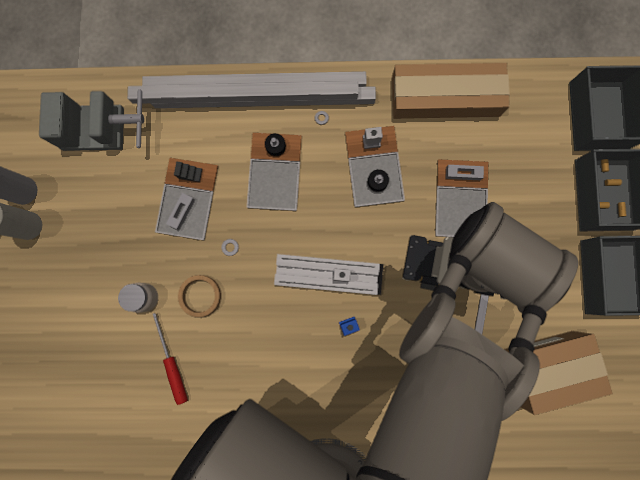

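View pics/s2.png

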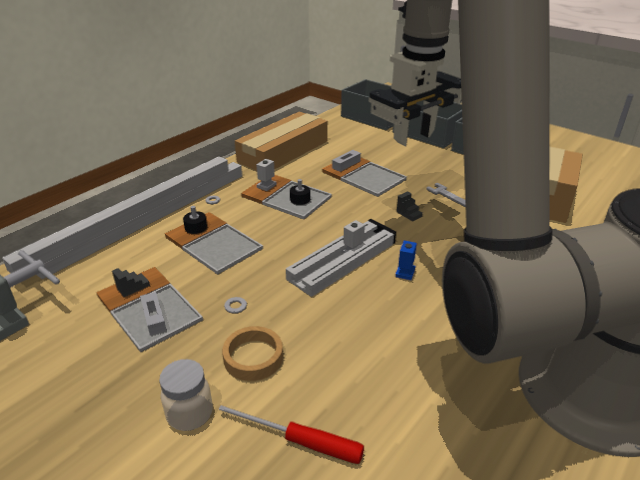

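jog_arm(
  plan=[14.2,0,-0.6,0.2,2.8,-56.1,0.3,14.2,0,-0.6,0.2,2.8,-56.1,0.3,14.2,0,-0.6,0.2,2.8,-56.1,0.3,14.2,0,-0.6,0.2,2.8,-56.1,0.3,14.2,0,-0.6,0.2,2.8,-56.1,0.3,14.2,0,-0.6,0.2,2.8,-56.1,0.3,14.2,0,-0.6,0.2,2.8,-56.1,0.3,14.2,0,-0.6,0.2,2.8,-56.1,0.3,14.2,0,-0.6,0.2,2.8,-56.1,0.3,14.2,0,-0.6,0.2,2.8,-56.1,0.3],
)

```text
time: 5.4
tool_pos: [0.585, 0.2503, 0.1566]
tool_rot: [-1.378, 1.562, 2.879]
contact_force: [1.0, -0.6, 0.1]
opening: 0.0596
```

```bash
python3 - <<'E'
from goal import *
goto((.604,.312,.16),-116.1)
E
```

```text
t 5.4 pos [0.585  0.2503 0.1566] heading -116.06 xaxis [-0.0085  0.0023 -1.    ] q6 2.306
  turn [0.04 0.1  0.49] shift cm [-0.34 -1.01 -6.37] up=-x; F [ 1.  -0.6  0.1] open 0.0596
```

jog_arm(
  plan=[0,0,0.3,-0.2,-0.9,-5,0.3,0,0,0.3,-0.2,-0.9,-5,0.3,0,0,0.3,-0.2,-0.9,-5,0.3,0,0,0.3,-0.2,-0.9,-5,0.3],
)

```text
time: 5.8
tool_pos: [0.5987, 0.2962, 0.1587]
tool_rot: [-0.986, 1.567, -3.013]
contact_force: [-0.2, -0.5, 0.3]
opening: 0.0596
```

```bash
python3 - <<'E'
from fit import *
from goal import *
d=cams.read_camera("wrist");cv2.imwrite("pics/w4.png",d["image"][:,:,::-1])
goto((.604,.312,.011),-116.1)
print(w2p(d,box([.6038,.3125,.003],-.4557,[[.038,.013,.022],[.038,-.013,.022],[-.038,-.013,.022],[-.038,.013,.022]])).round(1))
E
```

```text
t 5.85 pos [0.5989 0.2958 0.1592] heading -116.14 xaxis [-3.7e-03 -3.0e-04 -1.0e+00] q6 2.37
  turn [-0.04  0.11  0.18] shift cm [14.82 -0.21 -1.7 ] up=-x; F [-0.3  0.3  0.8] open 0.0596
[[278.9 183.3]
 [309.2 183.3]
 [309.5 265.1]
 [281.4 265.1]]
```

View pics/w4.png

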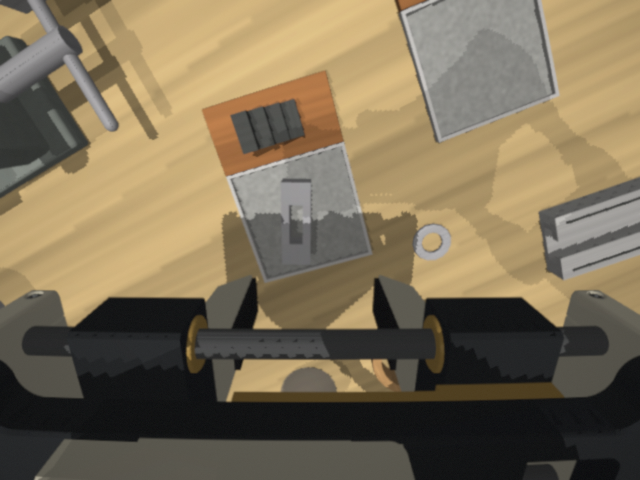

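jog_arm(
  plan=[0,0,0.2,3,-0.2,-1.55,0,0,0,0.2,8,-0.2,-1.55,-0.04,0,0,0.2,12,-0.2,-1.55,-0.04,0,0,0.2,14,-0.2,-1.55,-0.04,0,0,0.2,15,-0.2,-1.55,-0.04,0,0,0.2,15.2,-0.2,-1.55,-0.04,0,0,0.2,15.2,-0.2,-1.55,-0.7,0,0,0.2,15.2,-0.2,-1.55,-0.7,0,0,0.2,15.2,-0.2,-1.55,-0.7,0,0,0.2,15.2,-0.2,-1.55,-0.7],
)

```text
time: 6.85
tool_pos: [0.6047, 0.3123, 0.0094]
tool_rot: [1.935, 1.568, -0.09]
contact_force: [-0.3, -0.6, 5.9]
opening: 0.0257
```

```bash
python3 - <<'E'
from goal import *
goto((.594,-.302,.15),-93.65)
d=cams.read_camera("wrist");cv2.imwrite("pics/w5.png",d["image"][:,:,::-1])
goto((.594,-.302,.15),-93.65)
E
```

```text
t 6.85 pos [0.6047 0.3123 0.0094] heading -116.06 xaxis [ 3.2e-03 -3.0e-04 -1.0e+00] q6 2.391
  turn [-22.41  -0.03  -0.18] shift cm [-14.05  26.07  55.64] up=-x; F [-0.3 -0.6  5.9] open 0.0257
t 6.9 pos [0.6047 0.3123 0.0094] heading -116.06 xaxis [ 3.2e-03 -3.0e-04 -1.0e+00] q6 2.391
  turn [-22.41  -0.03  -0.18] shift cm [-14.04  26.07  55.64] up=-x; F [-0.6 -1.8  6.7] open 0.0257
```

View pics/w5.png

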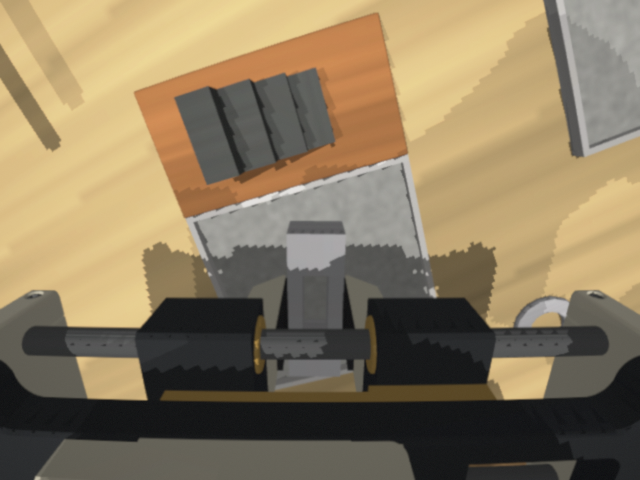

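jog_arm(
  plan=[0,0,0,-5,0,0,-0.7,0,0,0,-10,0,0,-0.7,-22.4,0,0,-10,26.1,55.8,-0.7,-22.4,0,0,-10,26.1,55.8,-0.7,-22.4,0,0,-10,26.1,55.8,-0.7,-22.4,0,0,-10,26.1,55.8,-0.7,-22.4,0,0,-10,26.1,55.8,-0.7,-22.4,0,0,-10,26.1,55.8,-0.7,-22.4,0,0,-10,26.1,55.8,-0.7,-22.4,0,0,-10,26.1,55.8,-0.7],
)

```text
time: 7.9
tool_pos: [0.5962, -0.0883, 0.1081]
tool_rot: [0.428, 1.57, -1.206]
contact_force: [1.2, 0.2, -2.6]
opening: 0.0256
```

```bash
python3 - <<'E'
from goal import *
goto((.594,-.304,.11),-93.65)
E
```

```text
t 7.9 pos [ 0.5962 -0.0883  0.1081] heading -93.65 xaxis [ 3.e-04 -9.e-04 -1.e+00] q6 1.361
  turn [-0.    0.05 -0.02] shift cm [-0.17  1.15 21.54] up=-x; F [ 1.2  0.2 -2.6] open 0.0256
```

jog_arm(
  plan=[0,0,0,0,1.1,19,-0.7,0,0,0,0,1.1,19,-0.7,0,0,0,0,1.1,19,-0.7,0,0,0,0,1.1,19,-0.7,0,0,0,0,1.1,19,-0.7,0,0,0,0,1.1,19,-0.7],
)

```text
time: 8.5
tool_pos: [0.595, -0.2774, 0.1076]
tool_rot: [-1.364, 1.57, -3.0]
contact_force: [0.2, 1.0, -2.1]
opening: 0.0253
```

```bash
python3 - <<'E'
from goal import *
d=cams.read_camera("wrist");crop(d,"w6",100,0,400,300,2)
goto((.594,-.304,.0094),-93.65)
E
```

```text
t 8.55 pos [ 0.5952 -0.2762  0.1078] heading -93.69 xaxis [-4.e-04  1.e-04 -1.e+00] q6 1.084
  turn [-0.04 -0.    0.02] shift cm [9.84 0.06 2.78] up=-x; F [ 0.2  0.1 -1.7] open 0.026
```

View pics/w6.png

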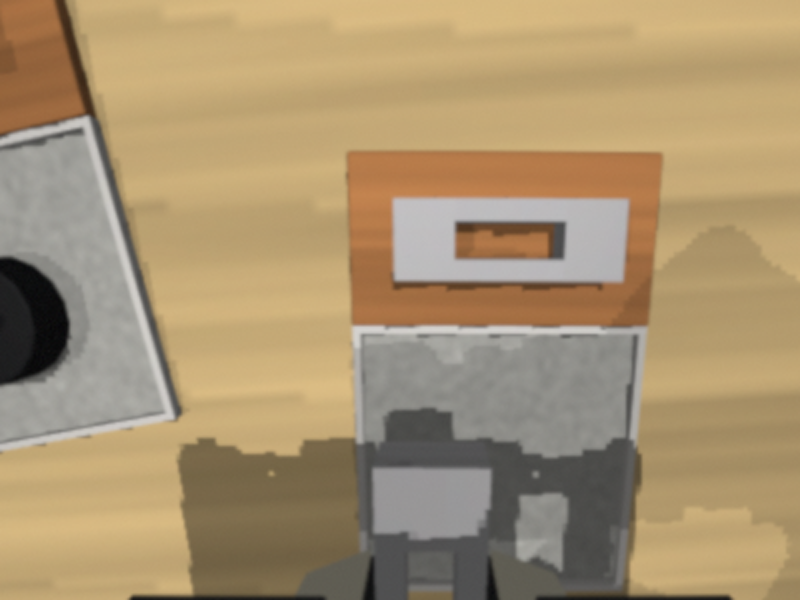

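```bash
python3 - <<'E'
from fit import *
d=cams.read_camera("wrist");h=.055
w=p2w(d,[(277.3,163.3),(422.3,163.5)],.008);print(w,np.linalg.norm(w[0]-w[1]));u=(w[0]-w[1]);u/=np.linalg.norm(u)
print("centre",w.mean(0)-h*np.array([u[1],-u[0],0]))
E
```

```text
[[ 0.65299142 -0.25268163  0.008     ]
 [ 0.64621054 -0.36085364  0.008     ]] 0.1083843410974223
centre [ 0.59470873 -0.30332665  0.008     ]
```

jog_arm(
  plan=[0,0,0,0,0,2.7,-0.7,0,0,0,3.5,0,2.7,-0.7,0,0,0,7,0,2.7,-0.7,0,0,0,8.6,0,2.7,-0.7,0,0,0,9.2,0,2.7,-0.7,0,0,0,9.6,0,2.7,-0.7,0,0,0,9.75,0,2.7,-0.7,0,0,0,9.75,0,2.7,-0.7],
)

```text
time: 9.4
tool_pos: [0.5947, -0.3041, 0.0121]
tool_rot: [0.864, 1.568, -0.77]
contact_force: [0.0, 0.1, -1.6]
opening: 0.0258
```

```bash
python3 - <<'E'
from goal import *
goto((.594,-.304,.0094),-93.65)
E
```

```text
t 9.4 pos [ 0.5947 -0.3041  0.0121] heading -93.65 xaxis [ 0.0023 -0.0023 -1.    ] q6 1.048
  turn [ 0.    0.12 -0.14] shift cm [ 0.27 -0.07 -0.01] up=-x; F [ 0.   0.1 -1.6] open 0.0258
```

jog_arm(
  plan=[0,0,0,0.1,0,0,-0.7,0,0,0,0.2,0,0,-0.7,0,0,0,0.2,0,0,-0.04,0,0,0,0.2,0,0,-0.04,0,0,0,0.2,0,0,-0.04,0,0,0,-3,0,0,-0.04,0,0,0,-8,0,0,0.3,0,0,0,-12,0,0,0.3],
)

```text
time: 10.2
tool_pos: [0.5941, -0.3039, 0.1331]
tool_rot: [0.807, 1.568, -0.828]
contact_force: [0.6, 0.1, -0.4]
opening: 0.0558
```

```bash
python3 - <<'E'
from goal import *
d=cams.read_camera("wrist");crop(d,"w7",100,0,400,300,2)
goto((.4597,-.230,.12),-101.87)
E
```

```text
t 10.25 pos [ 0.597  -0.3057  0.1412] heading -93.67 xaxis [ 0.0117 -0.0084 -0.9999] q6 1.048
  turn [ 8.21  0.39 -0.73] shift cm [  1.89 -14.21  -6.7 ] up=-x; F [ 3.4 -1.4  6.3] open 0.0581
```

View pics/w7.png

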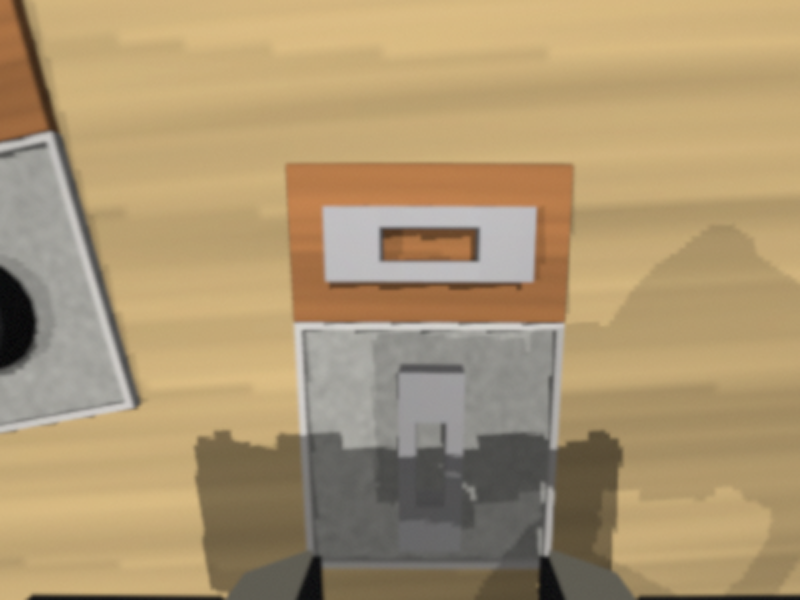

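The strap clamp sits centred in its tray. In the crop it is at about (430,455), with the tray spanning 300–560.

jog_arm(
  plan=[8.2,0,0,0,-14.2,-6.7,0.3,8.2,0,0,0,-14.2,-6.7,0.3,8.2,0,0,0,-14.2,-6.7,0.3,8.2,0,0,0,-14.2,-6.7,0.3,8.2,0,0,2,-14.2,-6.7,0.3,8.2,0,0,2,-14.2,-6.7,0.3,8.2,0,0,2,-14.2,-6.7,0.3],
)

```text
time: 10.95
tool_pos: [0.457, -0.2282, 0.1108]
tool_rot: [0.747, 1.569, -1.031]
contact_force: [0.3, -0.9, 0.7]
opening: 0.0599
```

```bash
python3 - <<'E'
from goal import *
d=cams.read_camera("wrist");crop(d,"w8",200,100,300,225,2.5)
goto((.4597,-.230,.0075),-101.87)
E
```

```text
t 11.0 pos [ 0.4572 -0.2284  0.1111] heading -101.87 xaxis [ 0.0013 -0.0016 -1.    ] q6 1.165
  turn [ 0.    0.07 -0.09] shift cm [10.36  0.26  0.1 ] up=-x; F [-0.3 -0.4 -0.3] open 0.0597
```

View pics/w8.png

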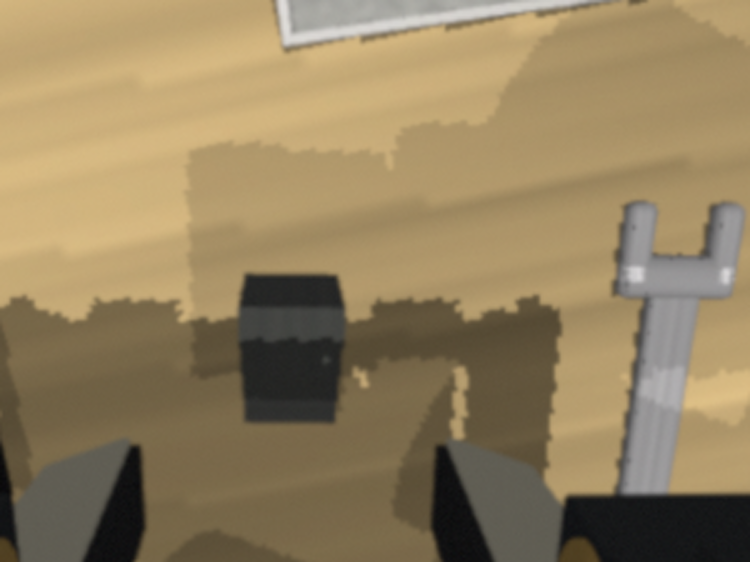

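jog_arm(
  plan=[0,0,0,4,0.2,0.1,0.3,0,0,0,8,0.2,0.1,0.3,0,0,0,9.8,0.2,0.1,0.3,0,0,0,10.2,0.2,0.1,0.3,0,0,0,10.2,0.2,0.1,-0.5,0,0,0,10.2,0.2,0.1,-0.5,0,0,0,10.2,0.2,0.1,-0.5,0,0,0,10.2,0.2,0.1,-0.5,0,0,0,10.2,0.2,0.1,-0.5],
)

```text
time: 11.9
tool_pos: [0.4588, -0.2296, 0.0096]
tool_rot: [0.991, 1.568, -0.787]
contact_force: [0.2, 1.2, 5.0]
opening: 0.0301
```

```bash
python3 - <<'E'
from goal import *
goto((.6,.304,.12),-99.5)
E
```

```text
t 11.9 pos [ 0.4588 -0.2296  0.0096] heading -101.87 xaxis [ 0.0021 -0.0021 -1.    ] q6 1.165
  turn [-2.37  0.1  -0.14] shift cm [-11.12   2.87 -55.11] up=-x; F [0.2 1.2 5. ] open 0.0301
```

jog_arm(
  plan=[0,0,0,-5,0,0,-0.5,0,0,0,-10,0,0,-0.5,-2.4,0,0,-12,4.1,-55.3,-0.5,-2.4,0,0,-12,4.1,-55.3,-0.5,-2.4,0,0,-12,4.1,-55.3,-0.5,-2.4,0,0,-12,4.1,-55.3,-0.5,-2.4,0,0,-12,4.1,-55.3,-0.5,-2.4,0,0,-12,4.1,-55.3,-0.5,-2.4,0,0,-12,4.1,-55.3,-0.5,-2.4,0,0,-12,4.1,-55.3,-0.5],
)

```text
time: 12.9
tool_pos: [0.5689, 0.1569, 0.1226]
tool_rot: [0.105, 1.569, -1.631]
contact_force: [1.2, 0.1, -2.0]
opening: 0.0297
```

```bash
python3 - <<'E'
from goal import *
goto((.6124,.3037,.12),-99.5)
E
```

```text
t 12.9 pos [0.5689 0.1569 0.1226] heading -99.46 xaxis [-1.0e-04 -1.3e-03 -1.0e+00] q6 1.877
  turn [ 0.04  0.07 -0.01] shift cm [  0.24   1.88 -15.19] up=-x; F [ 1.2  0.1 -2. ] open 0.0297
```

jog_arm(
  plan=[0,0,0,0,1.7,-13,-0.5,0,0,0,0,1.7,-13,-0.5,0,0,0,0,1.7,-13,-0.5,0,0,0,0,1.7,-13,-0.5,0,0,0,0,1.7,-13,-0.5],
)

```text
time: 13.4
tool_pos: [0.6065, 0.2805, 0.1216]
tool_rot: [-0.364, 1.568, -2.098]
contact_force: [0.7, -0.6, -2.6]
opening: 0.0298
```

```bash
python3 - <<'E'
from goal import *
d=cams.read_camera("wrist");crop(d,"w9",150,0,400,300,2)
goto((.6124,.3037,.0126),-99.5)
E
```

```text
t 13.45 pos [0.6066 0.2796 0.1219] heading -99.46 xaxis [-0.0011 -0.0022 -1.    ] q6 2.055
  turn [0.04 0.13 0.04] shift cm [10.92  0.19 -2.5 ] up=-x; F [-0.3 -0.4 -2.7] open 0.0298
```

View pics/w9.png

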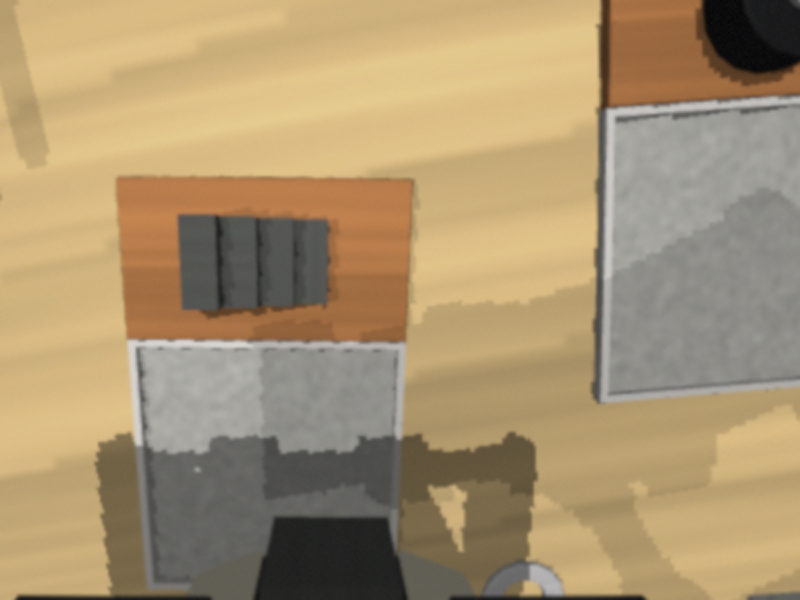

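```bash
python3 - <<'E'
from fit import *
d=cams.read_camera("wrist");h=.055
c=[(129/2+149.75,341/2-.25),(406/2+149.75,344/2-.25),(150/2+149.75,585/2-.25)]
print(fitpose(d,c,[[h,h,.008],[h,-h,.008],[-h,h,.008]],[.6,.3,-.16]))
E
```

```text
(array([ 0.60494704,  0.30435578, -0.17700341]), np.float64(0.9737342637093185))
```

jog_arm(
  plan=[0,0,0,0,0.2,-2.55,-0.5,0,0,0,4,0.2,-2.55,-0.5,0,0,0,8,0.2,-2.55,-0.5,0,0,0,10,0.2,-2.55,-0.5,0,0,0,10.5,0.2,-2.55,-0.5,0,0,0,10.8,0.2,-2.55,-0.5,0,0,0,10.8,0.2,-2.55,-0.5],
)

```text
time: 14.2
tool_pos: [0.6145, 0.3046, 0.016]
tool_rot: [1.596, 1.568, -0.141]
contact_force: [0.2, 0.6, -2.4]
opening: 0.0301
```

```bash
python3 - <<'E'
from goal import *
goto((.6127,.3042,.0126),-99.5)
E
```

```text
t 14.2 pos [0.6145 0.3046 0.016 ] heading -99.52 xaxis [ 2.6e-03 -4.0e-04 -1.0e+00] q6 2.087
  turn [-0.02 -0.   -0.15] shift cm [ 0.34 -0.17  0.07] up=-x; F [ 0.2  0.6 -2.4] open 0.0301
```

Another 3 mm down, then release to a 44 mm opening and lift.

jog_arm(
  plan=[0,0,0,0.15,-0.15,0,-0.5,0,0,0,0.3,-0.15,0,-0.5,0,0,0,0.3,-0.15,0,-0.5,0,0,0,0.3,-0.15,0,0,0,0,0,0.3,-0.15,0,0,0,0,0,0.3,-0.15,0,0,0,0,0,-3,-0.15,0,0,0,0,0,-8,-0.15,0,0,0,0,0,-13,-0.15,0,0.4,0,0,0,-15,-0.15,0,1],
)

```text
time: 15.2
tool_pos: [0.6139, 0.3063, 0.1709]
tool_rot: [1.96, 1.562, 0.224]
contact_force: [-0.3, -0.1, -0.1]
opening: 0.0575
```

```bash
python3 - <<'E'
from goal import *
d=cams.read_camera("wrist");d=cams.read_camera("wrist");crop(d,"w10",150,0,400,300,2)
goto((.663,-.119,.18),-84)
E
```

```text
t 15.3 pos [0.6138 0.3062 0.1695] heading -99.46 xaxis [ 0.0087  0.0019 -1.    ] q6 2.088
  turn [-15.46  -0.13  -0.5 ] shift cm [-1.09 11.85 41.13] up=-x; F [-0.6 -0.3 -1. ] open 0.0656
```

View pics/w10.png

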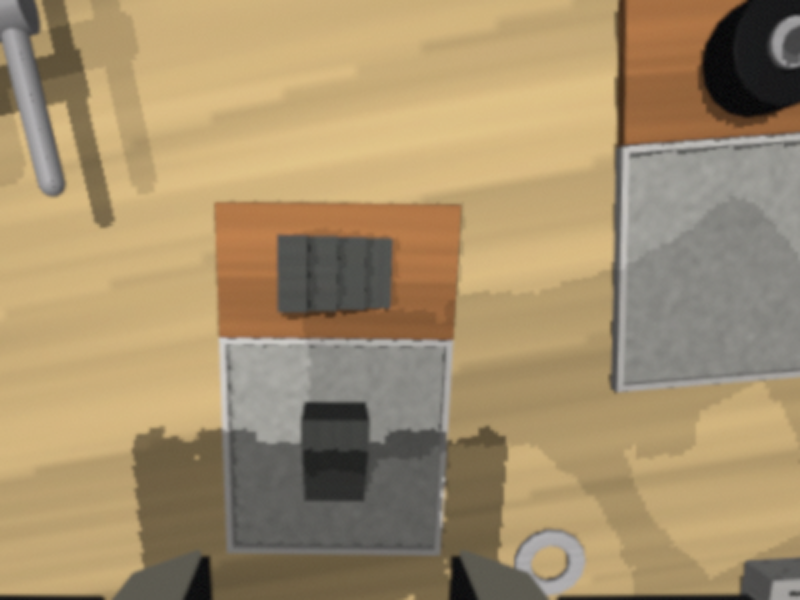

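jog_arm(
  plan=[-15.5,0,-0.4,0,11.8,41.2,0.6,-15.5,0,-0.4,0,11.8,41.2,0.6,-15.5,0,-0.4,0,11.8,41.2,0.6,-15.5,0,-0.4,0,11.8,41.2,0.3,-15.5,0,-0.4,0,11.8,41.2,0.3,-15.5,0,-0.4,0,11.8,41.2,0.3,-15.5,0,-0.4,0,11.8,41.2,0.3,-15.5,0,-0.4,0,11.8,41.2,0.3,-15.5,0,-0.4,0,11.8,41.2,0.3,-15.5,0,-0.4,0,11.8,41.2,0.3],
)

```text
time: 16.3
tool_pos: [0.6597, -0.1251, 0.1627]
tool_rot: [-1.542, 1.562, -3.013]
contact_force: [0.1, -0.3, -0.6]
opening: 0.0591
```

```bash
python3 - <<'E'
from goal import *
goto((.6625,-.12,.15),-84)
E
```

```text
t 16.3 pos [ 0.6597 -0.1251  0.1627] heading -84.28 xaxis [-0.0092 -0.0012 -1.    ] q6 1.172
  turn [-0.28  0.01  0.53] shift cm [ 1.27  0.34 -0.48] up=-x; F [ 0.1 -0.3 -0.6] open 0.0591
```

```bash
python3 - <<'E'
from fit import *
from goal import *
for i in range(4):d=cams.read_camera("wrist")
crop(d,"w11",150,0,400,300,2)
goto((.6625,-.12,.0105),-84)
h=.055
print((w2p(d,[[.6625,-.119,.029],[.6625,-.119,.053]])-[150,0])*2)
E
```

```text
t 16.5 pos [ 0.6601 -0.119   0.164 ] heading -83.91 xaxis [-8.2e-03  1.0e-04 -1.0e+00] q6 1.174
  turn [ 0.1  -0.05  0.47] shift cm [15.35  0.35  0.14] up=-x; F [-0.8  0.   0.3] open 0.06
[[327.21769318 437.40111206]
 [326.93726581 453.29413494]]
```

View pics/w11.png

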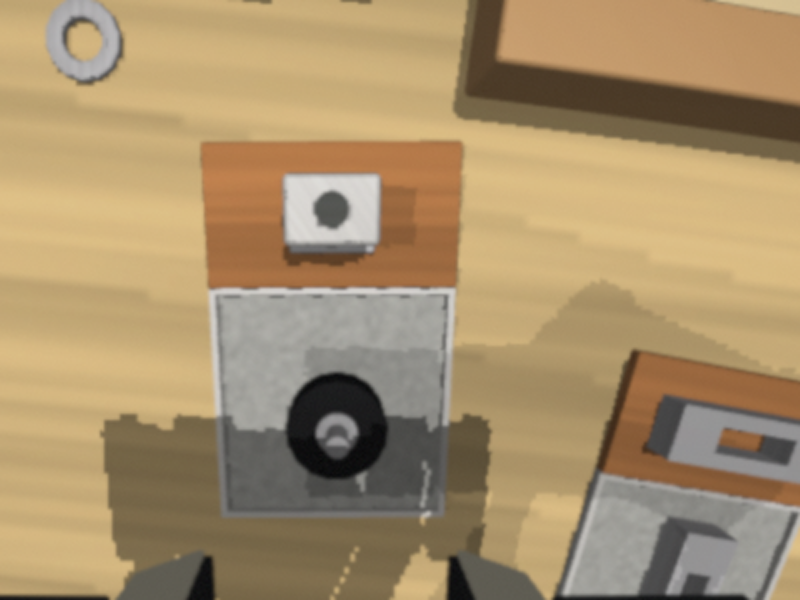

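```bash
python3 - <<'E'
from fit import *
d=cams.read_camera("wrist");h=.055
cc=lambda p:(np.array(p,float)+.5)/2+[149.5,-.5]
print("disc",p2w(d,cc([(337,424)]),.029),"stud",p2w(d,cc([(337,433)]),.053))
print(fitpose(d,cc([(211,290),(456,290),(440,516),(224,516)]),[[h,h,.008],[h,-h,.008],[-h,-h,.008],[-h,h,.008]],[.67,-.12,.1]))
E
```

```text
disc [[ 0.66942704 -0.12183978  0.029     ]] stud [[ 0.67184694 -0.12136736  0.053     ]]
(array([ 0.67101708, -0.11983312,  0.10499517]), np.float64(0.8883090927053673))
```

jog_arm(
  plan=[0,0,0.4,3,0.75,0.25,0.3,0,0,0.4,7,0.75,0.25,0.3,0,0,0.4,11,0.75,0.25,0.3,0,0,0.4,14,0.75,0.25,0.3,0,0,0.4,15,0.75,0.25,0.3,0,0,0.4,15.4,0.75,0.25,0.3,0,0,0.4,15.4,0.75,0.25,0.3],
)

```text
time: 17.25
tool_pos: [0.6681, -0.1217, 0.012]
tool_rot: [1.198, 1.569, -0.267]
contact_force: [-0.5, -0.1, 0.4]
opening: 0.06
```

```bash
python3 - <<'E'
from goal import *
goto((.6675,-.1208,.0105),-84)
d=cams.read_camera("wrist");crop(d,"w12",150,130,400,300,2)
E
```

```text
t 17.25 pos [ 0.6681 -0.1217  0.012 ] heading -83.91 xaxis [ 2.e-03 -6.e-04 -1.e+00] q6 1.171
  turn [ 0.09  0.04 -0.11] shift cm [ 0.15 -0.05 -0.1 ] up=-x; F [-0.5 -0.1  0.4] open 0.06
```

View pics/w12.png

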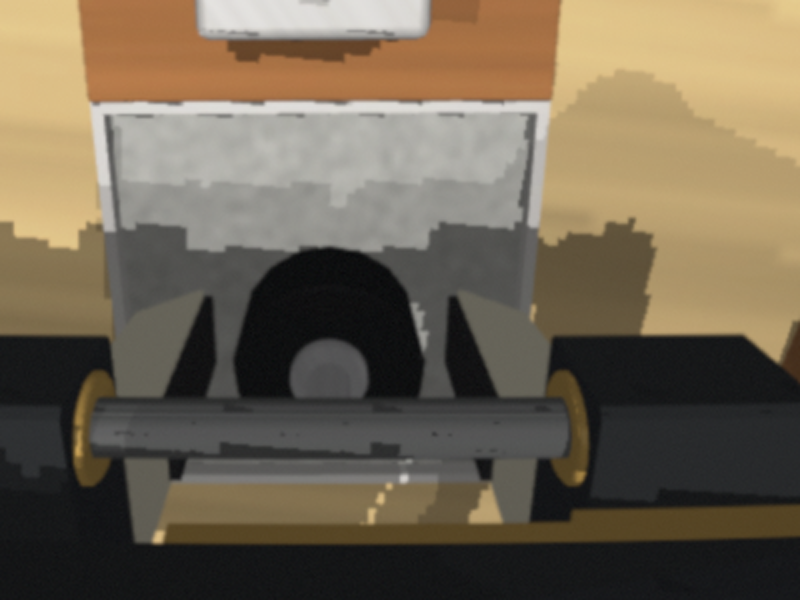

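The knob is between the fingers, with room on both sides. Closing with 20 N.

jog_arm(
  plan=[0,0,0,0.1,0,0,-0.3,0,0,0,0.1,0,0,-0.3,0,0,0,0.1,0,0,-0.3,0,0,0,0.1,0,0,-0.3],
  newtons=20,
)

```text
time: 17.7
tool_pos: [0.6679, -0.1224, 0.0113]
tool_rot: [1.222, 1.568, -0.243]
contact_force: [-0.9, -0.1, 5.6]
opening: 0.045
```

```bash
python3 - <<'E'
from goal import *
goto((.66,.1075,.10),-94.2)
E
```

```text
t 17.7 pos [ 0.6679 -0.1224  0.0113] heading -83.97 xaxis [ 2.4e-03 -6.0e-04 -1.0e+00] q6 1.171
  turn [10.23  0.04 -0.14] shift cm [ -8.89   1.65 -22.94] up=-x; F [-0.9 -0.1  5.6] open 0.045
```

jog_arm(
  plan=[0,0,0,-4,0,0,-0.3,0,0,0,-9,0,0,-0.3,10.2,0,0,-9,1.8,-21.5,-0.3,10.2,0,0,-9,1.8,-21.5,-0.3,10.2,0,0,-9,1.8,-21.5,-0.3,10.2,0,0,-9,1.8,-21.5,-0.3,10.2,0,0,-9,1.8,-21.5,-0.3,10.2,0,0,-9,1.8,-21.5,-0.3,10.2,0,0,-9,1.8,-21.5,-0.3,10.2,0,0,-9,1.8,-21.5,-0.3],
)

```text
time: 18.7
tool_pos: [0.6627, 0.0916, 0.0998]
tool_rot: [0.515, 1.57, -1.13]
contact_force: [0.6, 0.6, -0.3]
opening: 0.0452
```

```bash
python3 - <<'E'
from goal import *
d=cams.read_camera("wrist");d=cams.read_camera("wrist");crop(d,"w13",150,0,400,300,2)
goto((.6615,.1074,.0113),-94.2)
E
```

```text
t 18.8 pos [0.6627 0.0916 0.0999] heading -94.3 xaxis [ 4.e-04 -4.e-04 -1.e+00] q6 1.669
  turn [-0.1   0.02 -0.02] shift cm [ 8.86 -0.24 -1.57] up=-x; F [-0.1  0.2 -1.6] open 0.0452
```

View pics/w13.png

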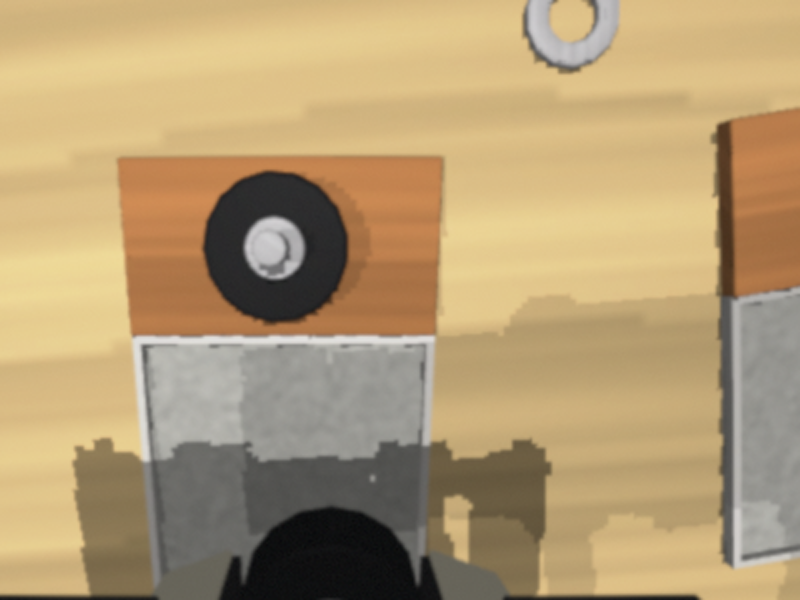

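```bash
python3 - <<'E'
from fit import *
d=cams.read_camera("wrist");h=.055
cc=lambda p:(np.array(p,float)+.5)/2+[149.5,-.5]
print(fitpose(d,cc([(133,337),(435,337)]),[[h,h,.008],[h,-h,.008]],[.66,.108,-.07]))
# knob far rim at crop (331,508) at top of disc height: TCP z .0999 => knob top = .0999+.0177
print(p2w(d,cc([(331,508)]),.0999+.029-.0113), observe()["tool_pos"])
E
```

```text
(array([ 0.66256281,  0.10768778, -0.07498954]), np.float64(0.09087367169234599))
[[0.69207827 0.08840218 0.1176    ]] [0.66270503 0.0918008  0.09990048]
```

jog_arm(
  plan=[0,0,0,0,0.15,-1.6,-0.3,0,0,0,3,0.15,-1.6,-0.3,0,0,0,6.5,0.15,-1.6,-0.3,0,0,0,8,0.15,-1.6,-0.3,0,0,0,8.5,0.15,-1.6,-0.3,0,0,0,8.8,0.15,-1.6,-0.3,0,0,0,8.8,0.15,-1.6,-0.3],
)

```text
time: 19.55
tool_pos: [0.6661, 0.1095, 0.0131]
tool_rot: [1.662, 1.568, 0.018]
contact_force: [-0.0, 0.2, -0.9]
opening: 0.0454
```

```bash
python3 - <<'E'
from goal import *
goto((.6652,.1076,.0113),-94.2)
E
```

```text
t 19.55 pos [0.6661 0.1095 0.0131] heading -94.17 xaxis [ 0.0024  0.     -1.    ] q6 1.693
  turn [ 0.03 -0.01 -0.14] shift cm [ 0.18 -0.08  0.19] up=-x; F [-0.   0.2 -0.9] open 0.0454
```

jog_arm(
  plan=[0,0,0,0.1,-0.1,0.15,-0.3,0,0,0,0.15,-0.1,0.15,-0.3,0,0,0,0.15,-0.1,0.15,-0.3,0,0,0,0.15,-0.1,0.15,0.3,0,0,0,0.15,-0.1,0.15,0.3,0,0,0,0.15,-0.1,0.15,0.3,0,0,0,-2,-0.1,0.15,0.3,0,0,0,-7,-0.1,0.15,0.3,0,0,0,-12,-0.1,0.15,0.3,0,0,0,-15,-0.1,0.15,0.3],
)

```text
time: 20.55
tool_pos: [0.6653, 0.1081, 0.1665]
tool_rot: [1.672, 1.565, 0.028]
contact_force: [0.5, -0.5, 0.1]
opening: 0.0597
```

```bash
python3 - <<'E'
from goal import *
d=cams.read_camera("wrist");d=cams.read_camera("wrist");crop(d,"w14",150,0,400,300,2)
goto((.459,-.0375,.16),-6.3)
goto((.459,-.0375,.16),173.7)
E
```

```text
t 20.65 pos [0.6668 0.1082 0.1683] heading -94.16 xaxis [ 1.140e-02  4.000e-04 -9.999e-01] q6 1.691
  turn [-87.86   0.44  -0.57] shift cm [  0.58 -19.68  16.04] up=-x; F [-0.3  0.   0.3] open 0.0595
t 20.65 pos [0.6668 0.1082 0.1683] heading -94.16 xaxis [ 1.140e-02  4.000e-04 -9.999e-01] q6 1.691
  turn [92.14 -0.58 -0.45] shift cm [  0.58 -19.68  16.04] up=-x; F [-0.3  0.   0.3] open 0.0595
```

View pics/w14.png

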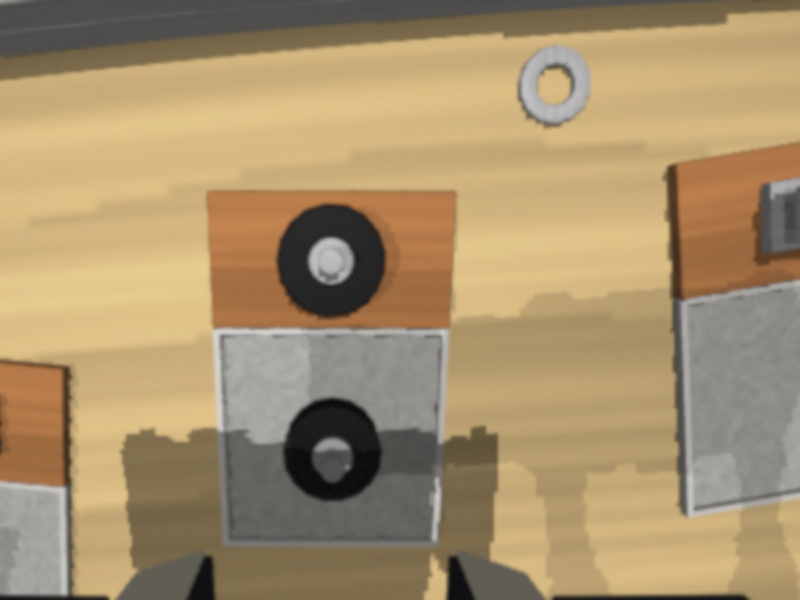

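jog_arm(
  plan=[-87.8,0,0,0,-19.7,16,0.1,-87.8,0,0,0,-19.7,16,0.1,-87.8,0,0,0,-19.7,16,0.1,-87.8,0,0,0,-19.7,16,0.1,-87.8,0,0,0,-19.7,16,0.1,-87.8,0,0,0,-19.7,16,0.1,-87.8,0,0,0,-19.7,16,0.1,-87.8,0,0,0,-19.7,16,0.1,-87.8,0,0,0,-19.7,16,0.1,-87.8,0,0,0,-19.7,16,0.1],
)

```text
time: 21.65
tool_pos: [0.4553, -0.0373, 0.161]
tool_rot: [3.033, 1.57, 2.891]
contact_force: [0.3, -0.7, 0.6]
opening: 0.0507
```

```bash
python3 - <<'E'
from goal import *
goto((.459,-.0375,.16),-6.3)
d=cams.read_camera("top");crop(d,"t3",150,110,360,200,2.2)
E
```

```text
t 21.65 pos [ 0.4553 -0.0373  0.161 ] heading -8.14 xaxis [-1.e-03  3.e-04 -1.e+00] q6 -0.108
  turn [-1.84 -0.06 -0.01] shift cm [0.1  0.03 0.37] up=-x; F [ 0.3 -0.7  0.6] open 0.0507
```

View pics/t3.png

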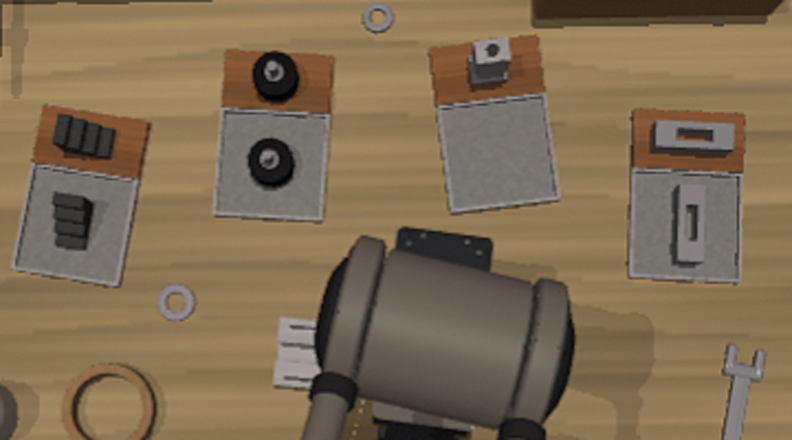

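All three parts stand centred in their own trays. Next, the slot stop.

jog_arm(
  plan=[-0.9,0,0,2,0,0.3,0,-0.9,0,0,3,0,0.3,0,-0.9,0,0,3,0,0.3,0],
)

```text
time: 22.0
tool_pos: [0.4575, -0.0374, 0.1301]
tool_rot: [3.033, 1.567, 2.898]
contact_force: [-0.8, 0.1, 0.8]
opening: 0.0462
```

```bash
python3 - <<'E'
from goal import *
d=cams.read_camera("wrist");d=cams.read_camera("wrist");cv2.imwrite("pics/w15.png",d["image"][:,:,::-1])
goto((.459,-.0375,.036),-6.3)
print(w2p(d,[[.459,-.0375,.066],[.4735,.103,.025]]))
E
```

```text
t 22.1 pos [ 0.4587 -0.0377  0.1317] heading -7.65 xaxis [-4.e-04  1.e-04 -1.e+00] q6 -0.115
  turn [-1.35 -0.02 -0.  ] shift cm [9.57 0.02 0.03] up=-x; F [ 1.   0.4 -0. ] open 0.0458
[[315.52835126 248.74922182]
 [309.62293849  37.20950245]]
```

View pics/w15.png

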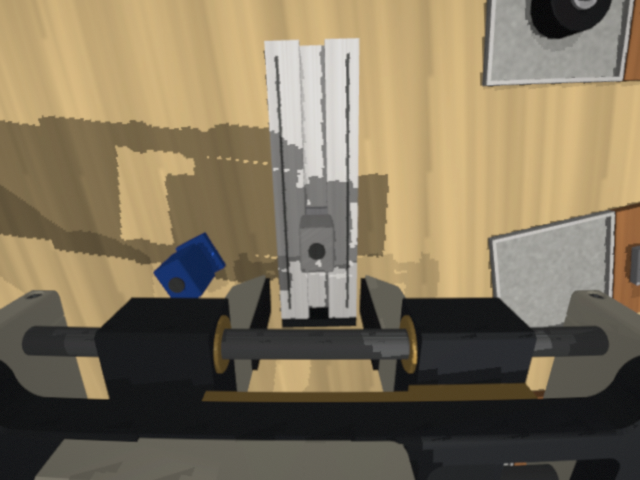

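jog_arm(
  plan=[-1.35,0,0,3,0,0.05,0,-1.35,0,0,6.5,0,0.05,0,-1.35,0,0,8.5,0,0.05,0,-1.35,0,0,9.4,0,0.05,0,-1.35,0,0,9.6,0,0.05,0,-1.35,0,0,9.6,0,0.05,-0.6,-1.35,0,0,9.6,0,0.05,-0.6,-1.35,0,0,9.6,0,0.05,-0.6,-1.35,0,0,9.6,0,0.05,-0.6],
  newtons=20,
)

```text
time: 23.0
tool_pos: [0.4599, -0.038, 0.0367]
tool_rot: [-0.149, 1.569, -0.258]
contact_force: [-0.5, -0.3, 5.0]
opening: 0.0238
```

```bash
python3 - <<'E'
from goal import *
goto((.459+.0187,-.0375+.171,.036),-6.3)
d=cams.read_camera("wrist");crop(d,"w16",200,0,240,360,1.6)
E
```

```text
t 23.0 pos [ 0.4599 -0.038   0.0367] heading -6.23 xaxis [ 2.e-03 -5.e-04 -1.e+00] q6 -0.14
  turn [0.07 0.12 0.02] shift cm [ 0.06 17.24 -0.1 ] up=-x; F [-0.5 -0.3  5. ] open 0.0238
```

View pics/w16.png

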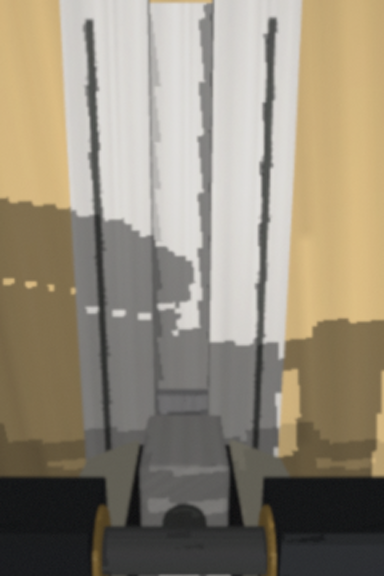

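jog_arm(
  plan=[0,0,0,-0.05,0.5,0,-0.6,0,0,0,-0.05,1.5,0,-0.6,0,0,0,-0.05,3,0,-0.6,0,0,0,-0.05,4.5,0,-0.6,0,0,0,-0.05,5,0,-0.6],
)

```text
time: 23.55
tool_pos: [0.4653, 0.013, 0.0367]
tool_rot: [-0.281, 1.569, -0.388]
contact_force: [-1.0, -8.5, 9.7]
opening: 0.024
```

```bash
python3 - <<'E'
from goal import *
goto((.4604+.0187,-.0375+.171,.0365),-6.3)
E
```

```text
t 23.55 pos [0.4653 0.013  0.0367] heading -6.13 xaxis [ 1.5e-03 -6.0e-04 -1.0e+00] q6 -0.029
  turn [0.17 0.09 0.03] shift cm [1.000e-02 1.213e+01 8.000e-02] up=-x; F [-1.  -8.5  9.7] open 0.024
```

jog_arm(
  plan=[0,0,0,-0.1,1,0,-0.6,0,0,0,-0.1,2.5,0,-0.6,0,0,0,-0.1,4.5,0,-0.6,0,0,0,-0.1,6.5,0,-0.6,0,0,0,-0.1,7,0,-0.6],
)

```text
time: 24.05
tool_pos: [0.472, 0.0833, 0.037]
tool_rot: [2.555, 1.57, 2.447]
contact_force: [0.0, -0.3, -2.3]
opening: 0.0238
```

```bash
python3 - <<'E'
from goal import *
goto((.4604+.0187,-.0375+.171,.0365),-6.3)
E
```

```text
t 24.05 pos [0.472  0.0833 0.037 ] heading -6.15 xaxis [-5.e-04  4.e-04 -1.e+00] q6 0.121
  turn [ 0.15 -0.03 -0.02] shift cm [0.05 5.07 0.16] up=-x; F [ 0.  -0.3 -2.3] open 0.0238
```

jog_arm(
  plan=[0,0,0,0,1.5,0,-0.6,0,0,0,0,3.5,0,-0.6,0,0,0,0,5,0,-0.6,0,0,0,0,5.4,0,-0.6,0,0,0,0,5.4,0,-0.6],
)

```text
time: 24.55
tool_pos: [0.478, 0.1352, 0.0371]
tool_rot: [-2.26, 1.57, -2.368]
contact_force: [-0.5, -0.9, -1.7]
opening: 0.0239
```

```bash
python3 - <<'E'
from goal import *
goto((.4604+.0187,-.0375+.171,.0365),-6.3)
d=cams.read_camera("side");crop(d,"s4",230,180,200,150,4)
E
```

```text
t 24.55 pos [0.478  0.1352 0.0371] heading -6.18 xaxis [-2.e-04 -2.e-04 -1.e+00] q6 0.23
  turn [ 0.12 -0.01  0.02] shift cm [ 0.06 -0.16  0.13] up=-x; F [-0.5 -0.9 -1.7] open 0.0239
```

View pics/s4.png

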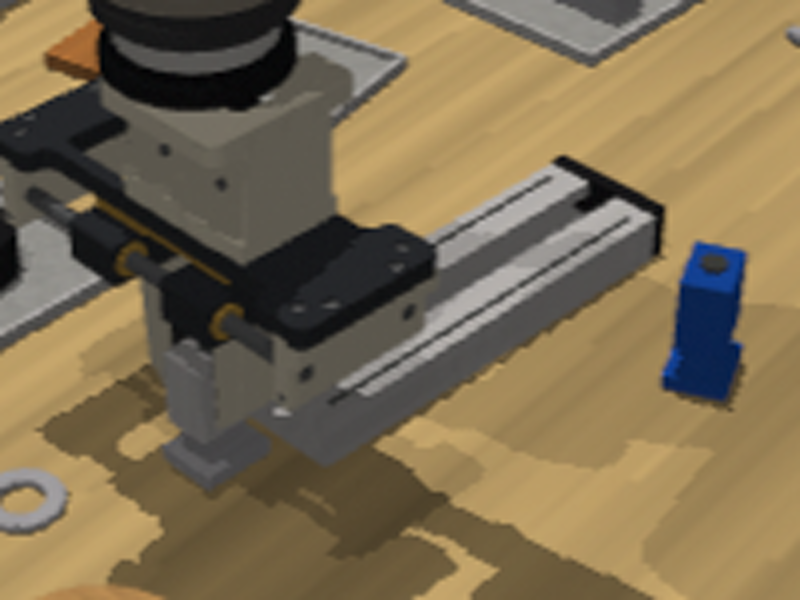

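jog_arm(
  plan=[0,0,0,-1.5,0,0,-0.6,0,0,0,-4,0,0,-0.6,0,0,0,-8,0,0,-0.6,0,0,0,-11,0,0,-0.6,0,0,0,-11,0,0,-0.6],
)

```text
time: 25.1
tool_pos: [0.4807, 0.1345, 0.1512]
tool_rot: [0.192, 1.562, 0.082]
contact_force: [0.8, -0.6, -1.9]
opening: 0.0238
```

```bash
python3 - <<'E'
from goal import *
goto((.6705,-.119,.145),6.0)
E
```

```text
t 25.1 pos [0.4807 0.1345 0.1512] heading -6.29 xaxis [ 8.5e-03  7.0e-04 -1.0e+00] q6 0.229
  turn [-12.29   0.49  -0.04] shift cm [  0.77 -23.12  21.64] up=-x; F [ 0.8 -0.6 -1.9] open 0.0238
```

jog_arm(
  plan=[-12.3,0,0,0,-23.1,21.7,-0.6,-12.3,0,0,0,-23.1,21.7,-0.6,-12.3,0,0,0,-23.1,21.7,-0.6,-12.3,0,0,0,-23.1,21.7,-0.6,-12.3,0,0,0,-23.1,21.7,-0.6,-12.3,0,0,0,-23.1,21.7,-0.6,-12.3,0,0,0,-23.1,21.7,-0.6,-12.3,0,0,0,-23.1,21.7,-0.6,-12.3,0,0,0,-23.1,21.7,-0.6,-12.3,0,0,0,-23.1,21.7,-0.6],
)

```text
time: 26.1
tool_pos: [0.6679, -0.1172, 0.1466]
tool_rot: [2.588, 1.569, 2.695]
contact_force: [0.4, 0.1, -1.6]
opening: 0.0239
```

```bash
python3 - <<'E'
from goal import *
d=cams.read_camera("wrist");d=cams.read_camera("wrist");cv2.imwrite("pics/w17.png",d["image"][:,:,::-1])
goto((.6705,-.119,.034),6.0)
print(w2p(d,box([.6705,-.119,0],.106,[[.055,.055,.008],[.055,-.055,.008],[-.055,.055,.008]])))
E
```

```text
t 26.2 pos [ 0.6684 -0.1169  0.1475] heading 6.14 xaxis [-1.e-04  2.e-04 -1.e+00] q6 -0.393
  turn [ 0.14 -0.   -0.01] shift cm [11.35 -0.23  0.19] up=-x; F [ 0.   0.  -2.2] open 0.0238
[[381.3640102  161.45589811]
 [374.35705722 278.4653483 ]
 [253.22185175 161.14430486]]
```

View pics/w17.png

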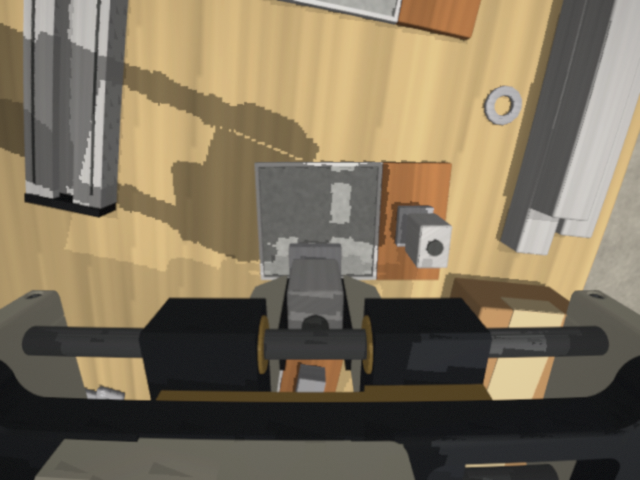

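jog_arm(
  plan=[0,0,0,3,-0.2,0.2,-0.6,0,0,0,7,-0.2,0.2,-0.6,0,0,0,9.5,-0.2,0.2,-0.6,0,0,0,10.7,-0.2,0.2,-0.6,0,0,0,11.1,-0.2,0.2,-0.6,0,0,0,11.2,-0.2,0.2,-0.6,0,0,0,11.2,-0.2,0.2,-0.6],
)

```text
time: 26.9
tool_pos: [0.6722, -0.1199, 0.0372]
tool_rot: [-0.386, 1.567, -0.28]
contact_force: [0.7, -0.3, -1.8]
opening: 0.0239
```

```bash
python3 - <<'E'
from goal import *
goto((.6705,-.119,.0335),6.0)
E
```

```text
t 26.9 pos [ 0.6722 -0.1199  0.0372] heading 6.09 xaxis [ 3.2e-03 -9.0e-04 -1.0e+00] q6 -0.395
  turn [0.09 0.18 0.07] shift cm [ 0.37  0.11 -0.16] up=-x; F [ 0.7 -0.3 -1.8] open 0.0239
```

jog_arm(
  plan=[0,0.1,0,0.15,0.1,-0.15,-0.6,0,0.1,0,0.25,0.1,-0.15,-0.6,0,0.1,0,0.25,0.1,-0.15,-0.6],
)

```text
time: 27.2
tool_pos: [0.6699, -0.1191, 0.0337]
tool_rot: [-1.88, 1.57, -1.774]
contact_force: [-0.8, -0.3, 0.6]
opening: 0.0236
```

```bash
python3 - <<'E'
from goal import *
goto((.6705,-.119,.0335),6.0)
E
```

```text
t 27.2 pos [ 0.6699 -0.1191  0.0337] heading 6.07 xaxis [-1.e-04 -6.e-04 -1.e+00] q6 -0.394
  turn [ 0.07 -0.01  0.03] shift cm [0.02 0.   0.06] up=-x; F [-0.8 -0.3  0.6] open 0.0236
```

Just in contact. Releasing slowly, then lifting clear.

jog_arm(
  plan=[0,0,0,0.05,0,0,-0.6,0,0,0,0.05,0,0,-0.3,0,0,0,0.05,0,0,-0.05,0,0,0,0.05,0,0,-0.05,0,0,0,0.05,0,0,-0.05,0,0,0,-1.5,0,0,-0.05,0,0,0,-5,0,0,-0.05,0,0,0,-10,0,0,-0.05,0,0,0,-14,0,0,-0.05],
)

```text
time: 28.1
tool_pos: [0.6702, -0.1191, 0.1769]
tool_rot: [-0.775, 1.569, -0.669]
contact_force: [1.0, -0.4, 0.3]
opening: 0.0436
```

jog_arm(
  plan=[0,0,0,0,0,-5,0,0,0,0,0,0,-10,0,0,0,0,0,0,-15,0,0,0,0,0,0,-20,0,0,0,0,0,0,-24,0,0,0,0,0,0,-24,0,0,0,0,0,0,-24,0],
)

```text
time: 28.8
tool_pos: [0.4314, -0.1448, 0.1748]
tool_rot: [-0.898, 1.569, -0.793]
contact_force: [0.8, -0.2, 0.2]
opening: 0.0461
```

```bash
python3 - <<'E'
from goal import *
goto((.6705,-.119,.0335),6.0)
d=cams.read_camera("top");crop(d,"t5",150,110,360,200,2.2);crop(d,"t5b",345,120,60,90,6)
d=cams.read_camera("side");cv2.imwrite("pics/s5.png",d["image"][:,:,::-1])
E
```

```text
t 28.8 pos [ 0.4314 -0.1448  0.1748] heading 6.0 xaxis [ 0.0016 -0.0016 -1.    ] q6 -0.596
  turn [-0.    0.08  0.1 ] shift cm [14.17  0.09 24.03] up=-x; F [ 0.8 -0.2  0.2] open 0.0461
```

View pics/t5.png

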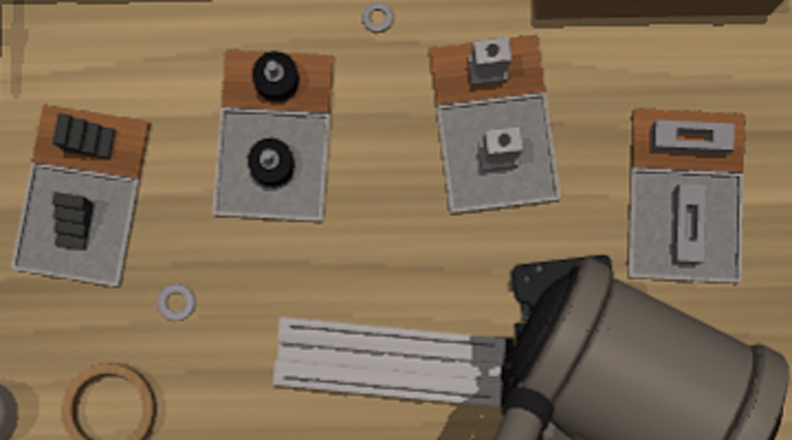

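View pics/s5.png

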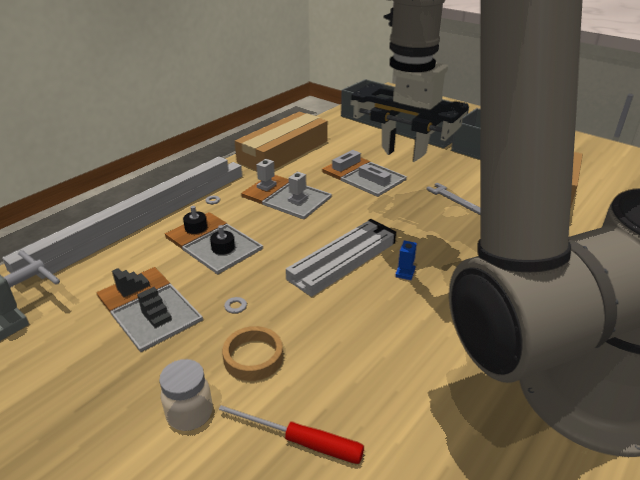

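View pics/t5b.png

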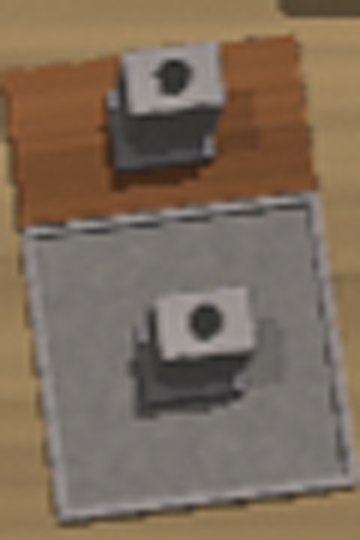

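```bash
python3 - <<'E'
from h import *
d=cams.read_camera("top")
print("stop",p2w(d,(np.array([[205,321]])+.5)/6+[344.5,119.5],.063),"tray .6699 -.1178")
print("knob",p2w(d,(np.array([[271,163]])+.5)/2.2+[149.5,109.5],.029),p2w(d,(np.array([[268.5,158]])+.5)/2.2+[149.5,109.5],.053),"tray .6619 .1084")
c=p2w(d,(np.array([[690,223]])+.5)/2.2+[149.5,109.5],.025);print("clamp",c,"tray .5939 -.3020")
E
```

```text
stop [[ 0.66956205 -0.1179443   0.063     ]] tray .6699 -.1178
knob [[0.6580554  0.10763831 0.029     ]] [[0.6575697  0.10747093 0.053     ]] tray .6619 .1084
clamp [[ 0.59270981 -0.30135205  0.025     ]] tray .5939 -.3020
```

```bash
python3 - <<'E'
from h import *
print(robot.hand_in())
E
```

```text
the job is handed in; nothing more can be done
None
```

All four parts are upright in the trays that carry their samples, and I handed the job in at about 29 s of the 144 s allowed.

**What I did:**
1. I parked the step block on free bench.
2. I moved the strap clamp into its tray, then the parked step block into its own.
3. I moved the knob out of the stop's tray into its own.
4. I slid the slot stop 174 mm along the rail, so its centre was 144 mm past the rail's middle (130 mm or more needed). I lifted it out there and set it in its tray.

**Last checks:**
- **Centring:** Measured from the top camera, the stop is within 1 mm of its tray's middle, the clamp within about 1.5 mm, and the knob about 4 mm off towards the robot. I left the knob there. I judged the step block centred by eye only, from the wrist and top pictures.
- **Surroundings:** The blue look-alike was not touched, and the gripper was open and clear of everything.
- **Cameras:** The wrist and top cameras disagreed by 2–5 mm, mostly sideways, so I set positions between them.
- **Forces:** The highest force I read was 34 N, when I set the step block down too fast at the parking spot. Forces are only reported at the end of each move, so a brief peak between readings would not show.

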